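Clamp a shaft in the V fixture

TASK

Lay the long turned shaft in the two V-supports of the clamping fixture so that it sticks out about equally at both ends, swing the clamp arm back over it as far as it goes, and turn the T-handle clockwise until it gets clearly stiffer and the shaft is firmly clamped. Leave the hex-handled plug gauge lying where it is.

Things in the scene. Friction and masses are not known exactly. Their poses are not given: they have to be found in the camera images.
- shaft: Plain turned steel shaft, 200 mm long over all, loose on the worktop, 0.6 kg: 24 mm diameter over the middle 170 mm, with a 16 mm diameter journal 15 mm long at each end. Origin on its underside as built (12 mm off the axis), at mid-length; its long axis is its own y. It can roll. Both ends are alike.
- shaft_mid (a point): Centre of the shaft: on its axis at mid-length, 12 mm above the worktop at the start.
- plug_gauge_a: Bystander to leave alone: plug gauge with a hexagonal handle and a thick round head, 111 mm long along its y, 26 mm wide. Origin under its middle.
- fixture: Steel clamping fixture bolted down. Origin on the worktop under the midpoint between its two 90 degree V-supports, z up. Base plate 12 mm thick, x -55 to +95, y -88 to +88 mm. The supports, 24 mm wide, stand at y = -60 and +60 mm, x = 0; grooves along y, lips 55 mm above the worktop and 34 mm apart, free space between them. Seated shaft: axis along y, 55 mm up, top 67 mm up.
- v_middle (a point): Point on the line of the seated shaft's axis, midway between the two V-supports: 55 mm above the fixture's origin.
- swing_arm (a joint): Angle of the clamp arm about the pillar, rad. 0: against its stop, the arm points to the fixture's -x with the screw right over the V-support at y = -60 mm. Grows counter-clockwise seen from above, to 1.4, which swings it out to the fixture's -y side, clear of the supports. Friction (0.15 N m) holds it where left; turning the T-handle clockwise presses it onto the stop.
- t_handle (a joint): Turn of the T-handle relative to the arm, rad, 0 to 5, growing clockwise seen from above, which lowers the pad 4 mm per rad; the handle itself stays level. Turns freely at 0.15 N m friction. From the pad's first touch a built-in spring adds 40 N of pressing and 0.16 N m of turning moment per rad. 0.6 rad past touch is firm; past 0.9 rad it slips back a little when let go, still firm.
- t_bar (a point): Middle of the T-handle's crossbar, on the screw axis, 148 mm above the worktop; its x axis lies along the bar. The bar is 83 mm long over its end balls (15 mm diameter), 10 mm thick, 11 mm square over the middle 26 mm; a 9 mm stem runs down to the arm, whose top is 34 mm below the bar's middle. Grip across the bar from above.
- clamp_pad: Round flat pressing pad, 20 mm diameter, on the spindle under the arm. Origin at the centre of its lower face.
- pad_face (a point): Centre of the pad's lower face; 76 mm above the worktop when the T-handle is at 0.
- pillar (a point): On the vertical axis of the arm's pillar (24 mm diameter), 98 mm above the worktop, at the arm's underside; fixture x = +62, y = -60 mm. The arm is 22 mm wide and 16 mm high; the screw axis is 62 mm from the pillar axis.
Not all that is in view belongs to the job. Of the things that look like the shaft, the larger one is meant.

How it is judged:
On the way, in this order (a step that is already met when the one before it is completed fails the run):
1. the shaft lies in both V-supports and is let go (horizontal distance between shaft_mid and v_middle below 0.016 m and z of shaft_mid in the frame of v_middle below 0.003 m and angle between the y axis of shaft and the y axis of fixture, either way round below 0.05 rad and contact force between the fingers and shaft below 0.3 N), for 0.2 s.
2. the clamp arm is swung back to its stop over the shaft (value of joint swing_arm below 0.1 rad), for 0.2 s.
3. the pad presses firmly on the shaft (contact force between clamp_pad and shaft above 15 N), for 0.2 s.
At the end, for the whole second after the job is handed in: The shaft lies at rest in both V-supports, its middle within 16 mm of the point midway between them (5 mm sideways), no more than 3 mm above and 8 mm below seated height, within 0.05 rad of the supports' line; the arm is within 0.1 rad of its stop; the pad presses on the shaft with more than 15 N (horizontal distance between shaft_mid and v_middle below 0.016 m and x of shaft_mid in the frame of v_middle between -0.005 and 0.005 m and z of shaft_mid in the frame of v_middle between -0.008 and 0.003 m and angle between the y axis of shaft and the y axis of fixture, either way round below 0.05 rad and value of joint swing_arm below 0.1 rad and contact force between clamp_pad and shaft above 15 N and linear speed of shaft below 0.01 m/s); the robot touches nothing.
It fails at once if the plug gauge is pushed away or carried off (distance of plug_gauge_a from where it was at the start of the episode above 0.03 m).
It also fails if it takes over 72 s, if anything falls off the work surface, if the arm or the gripper's body presses on something with over 40 N, if the wrist force passes 120 N, or if a joint passes its speed limit or range.

ROBOT

A 6-joint arm with a two-finger parallel gripper is mounted at the origin on a cart in front of the work surface, level with it; the furniture and walls round the work are solid. World frame = base frame: x ahead of the robot, y to its left, z up, the work surface at z = 0. Lengths are in m, angles in rad, forces in N, time in s.
With the tool pointing down it reaches from about 0.3 to 0.775 m from the base axis. Payload 14.6 kg.
Tool frame: the origin (TCP) lies at the very end of the fingers, on their centre line; the grasp point (between the pads) lies 19 mm behind it; z points along the fingers, x is the direction in which the jaws open and shut, and the axes are right-handed (so a half turn about z gives the same grasp; the last joint's range is limited). The gripper opens to 94 mm and grips with 3 to 60 N. Pads are 16 mm wide; open, the fingers measure 119 mm over their backs; the gripper's body (75 mm by 177 mm) begins 78 mm behind the grasp point.
Start: joints at [-0.067, 0.3, 1.521, -0, 1.321, -0.067], TCP at [0.55, -0, 0.205] pointing down, gripper open.
Joint ranges: [-3.03, 3.03], [-0.79, 2.21], [0.23, 2.52], [-1.04, 4.18], [0, 3.07], [-2.55, 2.55]. Speed limits (rad/s): [2.22, 2.22, 2.57, 3.14, 3.14, 3.14].

INTERFACE

Orientations are given as a unit quaternion [x, y, z, w].
In Python, from cell import manip gives the robot as it stands.
- The arm moves only by the tool send_rows, never from a script. Its argument "series" is a list of rows, each an object with "linear": the shift along the tool's x, y, z in cm, a list of three; "spin": the turn about the tool's z in degrees; "gripper": the opening, from 0 (shut) to 1 (fully open). In form: [{"linear": [x, y, z], "spin": spin, "gripper": gripper}, ...]. A call has 1 to 5 rows; each row is the pose to reach, as a shift and turn from the pose commanded when the call began, along the tool's axes at that moment; what a row does not reach only later rows make up. A row lasts 1/8 s, in which the tool goes at most 62.5 mm and 10.7 degrees, less where a joint would pass 70% of its speed; a pose out of reach is approached as far as the arm can. A call with a gripper value outside its range is refused whole. The fingers move at their own pace and stop on an object; "force" is the grip in N (left out, the last holds). Time passes only in rows, so rows that repeat a pose let the fingers close. It gives the time, the measured TCP pose, the force and the opening at its end, in the units of the state.
- manip.state(): the state, without advancing time (a new reading comes with each control period).
- manip.snapshot(name): name is "scene" or "side" or "wrist"; returns a dict with "image" (400x640x3 uint8, blue, green, red), "intrinsics" (3x3 intrinsics, pixels), "k1" (the pictures are not rectified: a ray, as slopes to the right and down, at radius r is drawn at 1 + k1 r^2 times it, then the intrinsics apply), "T" (4x4, takes a point from camera to world coordinates). Camera axes: x right, y down, z forward; pixel columns grow to the right and rows downward; lengths in m; the calibration is good to about 2 mm. A picture is of the moment at which its call begins. There is no depth.
- manip.job_done(): hands the job in, once; it reports no verdict.
The state is a dict: "clock": time; "qpos": joint angles; "dq": joint speeds; "joint_torque": joint torques, N m; "position": TCP position; "tool_rot": TCP orientation; "contact_force": force on the tool from outside, world axes, zero at the start; "ft_torque": the same for the moment, N m; "gripper_width": finger opening in m.
Only numpy, scipy, OpenCV 4.12 (cv2) and the standard library are available. Lean on these libraries where they do the work, as an engineer would, in place of code of your own. Each camera call takes 0.05 s, during which the arm holds its last target.

## Working session

There is one attempt and no reset: what is moved stays moved. The work goes in short steps, Python scripts to look and compute and a tool call to move; the robot and the scene stay as the last step left them, time stands still between calls to the robot, and variables do not carry over. Pictures are saved under pics/ and viewed, and the job is handed in when it is done.

Besides the shell and the picture viewer there is one more tool, called after ">>>" as name([rows], argument=value, ...), one row to a line, values as JSON. send_rows: Moves the arm, as the interface text tells. Its arguments: {"type":"object","properties":{"series":{"type":"array","items":{"type":"object","properties":{"linear":{"type":"array","items":{"type":"number"}},"spin":{"type":"number"},"gripper":{"type":"number"}}}},"force":{"type":"number"}},"required":["series"]}

```bash
ls; mkdir -p pics; python3 - <<'E'
from cell import manip
import cv2
s=manip.state(); print(s)
for n in ["scene","side","wrist"]:
    d=manip.snapshot(n); cv2.imwrite(f"pics/{n}0.png",d["image"])
    import numpy as np
    print(n,d["intrinsics"],d["k1"],np.round(d["T"],4).tolist())
E
```

```text
pics
{'clock': 0.0, 'qpos': array([-6.66232359e-02,  3.00483749e-01,  1.52157819e+00,  1.55402212e-05,
        1.32069055e+00, -6.65806616e-02]), 'dq': array([-0.00053194,  0.00040333, -0.00110692, -0.00201251, -0.00073263,
       -0.00282266]), 'joint_torque': array([-1.53750298e-03, -5.31805658e+01, -3.52735734e+01,  7.07558286e-02,
        2.43994006e-02, -4.79655944e-05]), 'position': array([5.49740661e-01, 5.67440188e-06, 2.04880612e-01]), 'tool_rot': array([ 9.99999832e-01, -2.32146851e-05, -5.78130734e-04, -4.61056303e-05]), 'contact_force': array([ 1.11021764, -0.23500745, -0.93928989]), 'ft_torque': array([-0.04765408, -0.02940507, -0.01325642]), 'gripper_width': 0.09393762759623334}
scene [[403.70722281   0.         315.06658595]
 [  0.         403.70722281 200.51877318]
 [  0.           0.           1.        ]] -0.09319530080288785 [[0.7505, -0.3168, 0.58, -0.0163], [-0.6605, -0.3897, 0.6418, -0.5515], [0.0227, -0.8647, -0.5017, 0.5939], [0.0, 0.0, 0.0, 1.0]]
side [[505.45469807   0.         329.60387364]
 [  0.         505.45469807 200.85425442]
 [  0.           0.           1.        ]] 0.04574024110084157 [[-0.823, -0.3181, 0.4706, -0.0936], [-0.5679, 0.4507, -0.6887, 0.9477], [0.007, -0.8341, -0.5516, 0.8567], [0.0, 0.0, 0.0, 1.0]]
wrist [[336.10290879   0.         314.71988176]
 [  0.         336.10290879 202.45671577]
 [  0.           0.           1.        ]] -0.05716727249630519 [[1.0, 0.0002, -0.001, 0.5503], [-0.0, -0.9708, -0.2398, 0.0699], [-0.001, 0.2398, -0.9708, 0.3837], [0.0, 0.0, 0.0, 1.0]]
```

View pics/scene0.png

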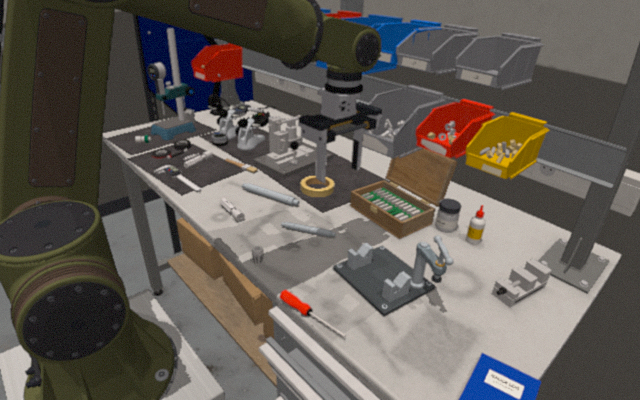

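View pics/side0.png

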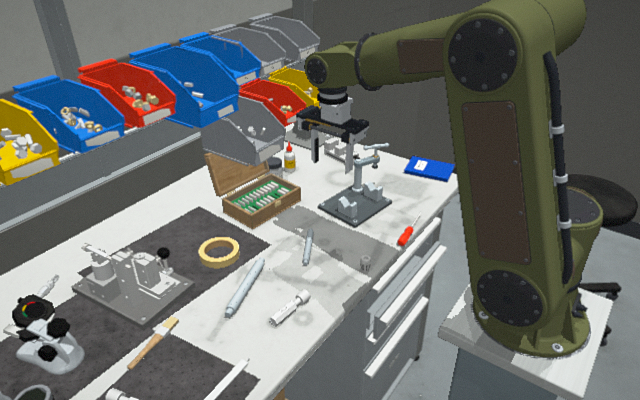

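View pics/wrist0.png

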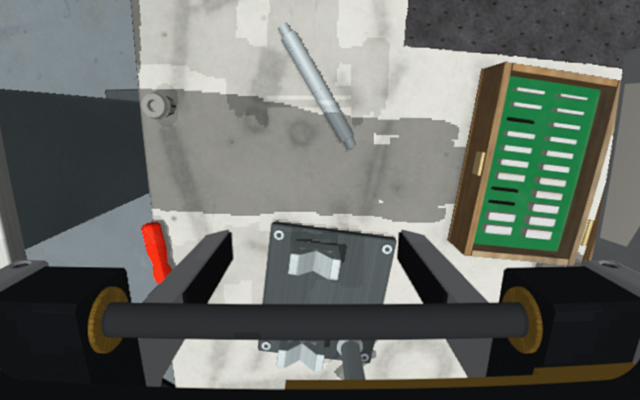

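Candidates for the shaft: the larger bar at scene (270,193) / side (245,287), and the smaller look-alike at scene (308,230) / side (308,247). The plug gauge is at scene (232,209) / side (290,307). By the description I choose the larger bar. I'll check it in one close crop and measure it.

```bash
cat > h.py <<'E'
from cell import manip
import cv2, numpy as np
from scipy.spatial.transform import Rotation as R
def snap(n,name=None):
    d=manip.snapshot(n)
    if name: cv2.imwrite(f"pics/{name}.png",d["image"]); np.savez(f"pics/{name}.npz",K=d["intrinsics"],k1=d["k1"],T=d["T"])
    return d
def load(name):
    z=np.load(f"pics/{name}.npz"); return dict(image=cv2.imread(f"pics/{name}.png"),intrinsics=z["K"],k1=float(z["k1"]),T=z["T"])
def dist(d): return np.array([d["k1"],0,0,0.])
def proj(d,P):
    P=np.atleast_2d(np.array(P,float)); T=np.linalg.inv(d["T"])
    return cv2.projectPoints(P,cv2.Rodrigues(T[:3,:3])[0],T[:3,3],d["intrinsics"],dist(d))[0].reshape(-1,2)
def ray(d,px):
    u=cv2.undistortPoints(np.array(px,float).reshape(-1,1,2),d["intrinsics"],dist(d)).reshape(-1,2)
    v=np.c_[u,np.ones(len(u))]@d["T"][:3,:3].T
    return d["T"][:3,3],v
def onz(d,px,z):
    o,v=ray(d,px); return o+v*((z-o[2])/v[:,2])[:,None]
def crop(d,name,x0,y0,w,h,s):
    cv2.imwrite(f"pics/{name}.png",cv2.resize(d["image"][y0:y0+h,x0:x0+w],None,fx=s,fy=s,interpolation=cv2.INTER_CUBIC))
E
python3 - <<'E'
from h import *
a=snap("scene","sc1");b=snap("side","si1");c=snap("wrist","wr1")
crop(a,"c_sc",210,170,130,80,6); crop(b,"c_si",210,220,130,110,5)
crop(a,"c_scf",320,220,160,100,5); crop(b,"c_sif",300,130,110,100,6)
E
```

```text
(no output)
```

View pics/c_sc.png

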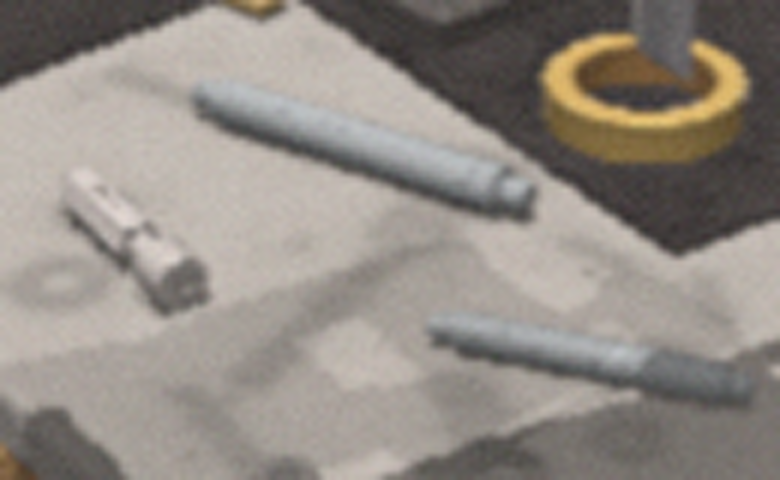

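View pics/c_si.png

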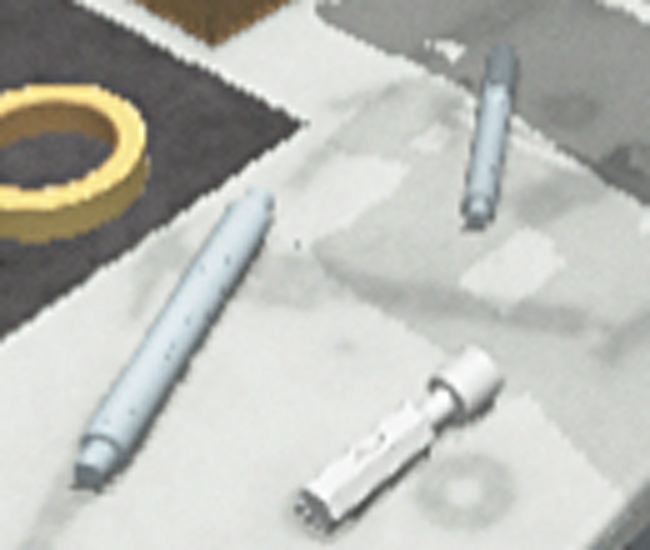

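View pics/c_scf.png

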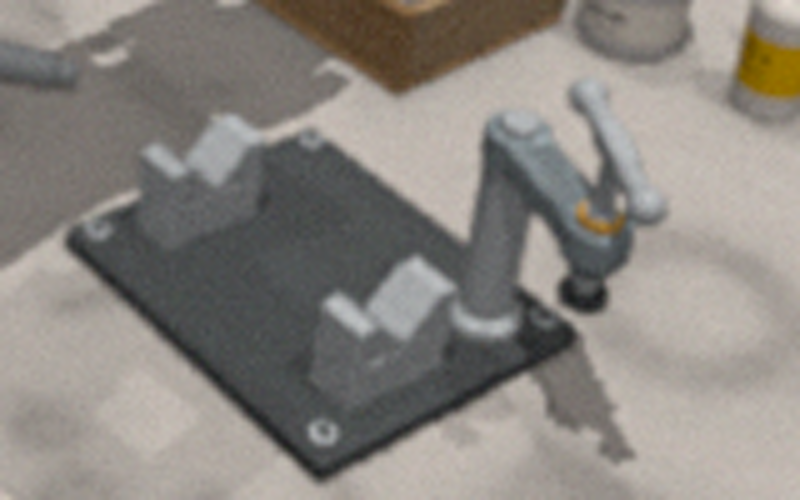

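View pics/c_sif.png

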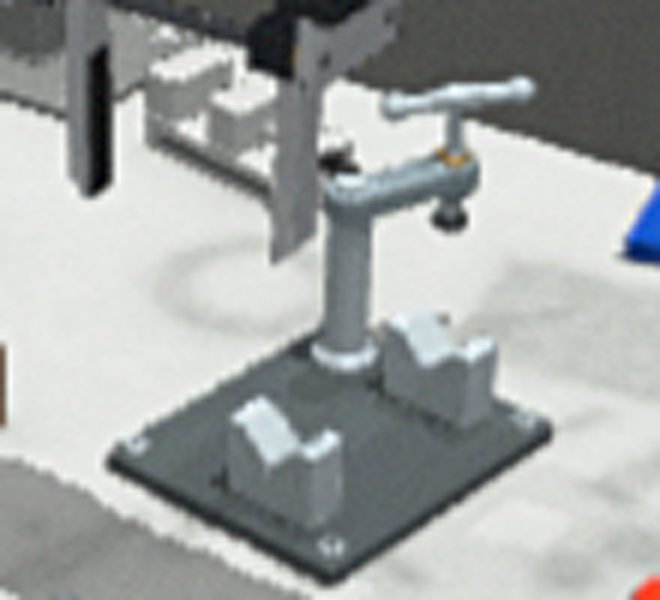

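```bash
python3 - <<'E'
from h import *
from scipy.optimize import least_squares
a=load("sc1");b=load("si1")
ps=[(243.3,185.8),(298.3,202.5)]; pb=[(263,259.6),(227.6,315)]
print(onz(a,ps,.012),onz(b,pb,.012))
cs=[(334.4,267),(384,313.5),(434.6,288),(382,246)]; cb=[(318.3,206.7),(355,225.8),(391.7,201.7)]
print(onz(a,cs,.012)); print(onz(b,cb,.012))
# pillar base scene, side
print(onz(a,[(320+485/5,220+318/5)],.012),onz(b,[(300+345/6,130+352/6)],.012))
E
```

```text
[[0.54542467 0.39813945 0.012     ]
 [0.61185314 0.21449015 0.012     ]] [[0.61141791 0.21696336 0.012     ]
 [0.55018843 0.4078976  0.012     ]]
[[ 0.49343713 -0.057991    0.012     ]
 [ 0.46954987 -0.22411444  0.012     ]
 [ 0.60868981 -0.24718288  0.012     ]
 [ 0.63714221 -0.07506241  0.012     ]]
[[ 0.63658999 -0.06167098  0.012     ]
 [ 0.49604701 -0.04336261  0.012     ]
 [ 0.47091743 -0.21153565  0.012     ]]
[[ 0.59121572 -0.21368189  0.012     ]] [[ 0.59478573 -0.21486695  0.012     ]]
```

The crops show the larger bar with equal journals at both ends, so it is the shaft. The smaller one has a dark, knurled-looking end. First I'll take a wrist view of the fixture from above.

>>> send_rows([
  {"linear": [0, 5, -2], "spin": 0, "gripper": 1},
  {"linear": [0, 10, -4], "spin": 0, "gripper": 1},
  {"linear": [0, 15, -6], "spin": 0, "gripper": 1},
  {"linear": [0, 19, -7], "spin": 0, "gripper": 1},
  {"linear": [0, 19, -7], "spin": 0, "gripper": 1},
])

```text
clock: 0.92
position: [0.5498, -0.1922, 0.2757]
tool_rot: [1.0, -0.002, 0.0, 0.0]
contact_force: [-0.5, -0.1, 0.1]
gripper_width: 0.0939
```

```bash
python3 - <<'E'
from h import *
print(manip.state()["position"])
c=snap("wrist","wr2"); print(np.round(c["T"],3))
crop(c,"c_wr2",150,0,360,280,2.2)
E
```

```text
[ 0.5497962  -0.1921897   0.27569991]
[[ 1.    -0.003 -0.     0.55 ]
 [-0.003 -0.971 -0.24  -0.122]
 [ 0.001  0.24  -0.971  0.454]
 [ 0.     0.     0.     1.   ]]
```

View pics/c_wr2.png

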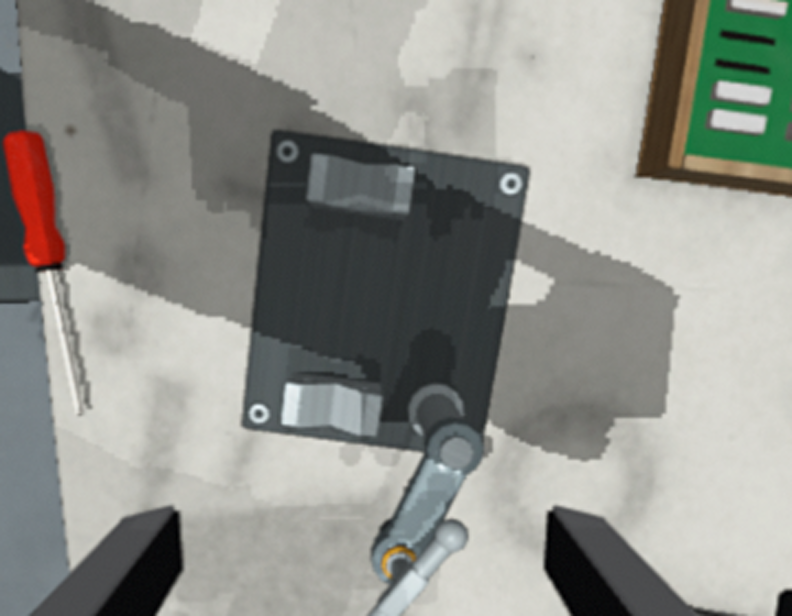

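```bash
cat > fx.py <<'E'
from h import *
from scipy.optimize import least_squares
a=load("sc1");b=load("si1");c=load("wr2")
C=lambda x,y:(150+x/2.2,y/2.2)
L=np.array([[-55,88,12],[95,88,12],[-55,-88,12],[95,-88,12]])/1e3
obs=[(c,0,C(273,130),2),(c,1,C(528,165),2),(c,2,C(243,427),2),
 (a,0,(334.4,267),1),(a,2,(384,313.5),1),(a,3,(434.6,288),1),(a,1,(382,246),1),
 (b,1,(318.3,206.7),1),(b,0,(355,225.8),1),(b,2,(391.7,201.7),1)]
def W(p,P):
    P=np.atleast_2d(P); cc,s=np.cos(p[2]),np.sin(p[2]); return np.c_[p[0]+cc*P[:,0]-s*P[:,1],p[1]+s*P[:,0]+cc*P[:,1],P[:,2]]
def res(p,o): return np.concatenate([(proj(d,W(p,L[i]))[0]-np.array(q))*w for d,i,q,w in o])
if __name__=="__main__":
    for o in (obs,obs[:3],obs[3:7],obs[7:]):
        r=least_squares(res,[.55,-.14,-.14],args=(o,)); print(r.x,np.degrees(r.x[2]),np.round(r.fun,1))
    p=least_squares(res,[.55,-.14,-.14],args=(obs[:3],)).x
    P=np.array([[62,-60,115],[-55,-88,12],[95,-88,12],[0,60,55],[0,-60,55],[17,60,55],[-17,60,55]])/1e3
    print(proj(c,W(p,P)))
    im=c["image"].copy()
    ln=[]
    for y in(-72,-48,48,72):
        for x in(-17,17): ln.append([x,y,55])
    im=cv2.resize(im[0:300,150:510],None,fx=2.2,fy=2.2)
    for q in proj(c,W(p,np.array(ln+[[62,-60,114]])/1e3)): cv2.circle(im,(int((q[0]-150)*2.2),int(q[1]*2.2)),3,(0,0,255),-1)
    for q in proj(c,W(p,L)): cv2.circle(im,(int((q[0]-150)*2.2),int(q[1]*2.2)),3,(0,255,0),-1)
    cv2.imwrite("pics/fx_ov.png",im[:600])
    # t-bar / screw: ring centre at arm top z=.114, pillar top
    S=onz(c,[C(398,562),C(455,535)],.114); print(S); print("pillar",W(p,[.062,-.06,.098]))
    print(onz(c,[C(452,535)],.148))
E
python3 fx.py
```

```text
[ 0.54124323 -0.14211921 -0.13439155] -7.700068367997754 [-3.  -1.6  3.4  0.2 -2.9  3.1 -1.6 -3.2  0.9 -1.9  2.  -4.3  0.4 -3.
 -1.7 -2.1  0.  -1.   0.5 -2. ]
[ 0.54184474 -0.14193331 -0.13142853] -7.53030031222801 [-2.5 -1.7  4.1 -0.6 -1.6  3.1]
[ 0.53348435 -0.14728796 -0.14756685] -8.454957475709175 [-2.2 -1.  -0.3  1.4  2.  -0.9  0.6 -0.7]
[ 0.53596101 -0.13595296 -0.13580062] -7.7808025926666975 [-1.5 -0.6  0.4  0.7  1.1 -0.5]
[[358.08855554 205.40131835]
 [259.64391064 195.62575921]
 [369.18079455 209.32632759]
 [313.91691982  83.72563002]
 [301.28415059 186.73259569]
 [328.77572498  85.73380672]
 [299.0242125   81.74058453]]
[[ 0.56761485 -0.26590941  0.114     ]
 [ 0.59542051 -0.25183535  0.114     ]]
pillar [[ 0.595447   -0.20954098  0.098     ]]
[[ 0.58958432 -0.23888286  0.148     ]]
```

View pics/fx_ov.png

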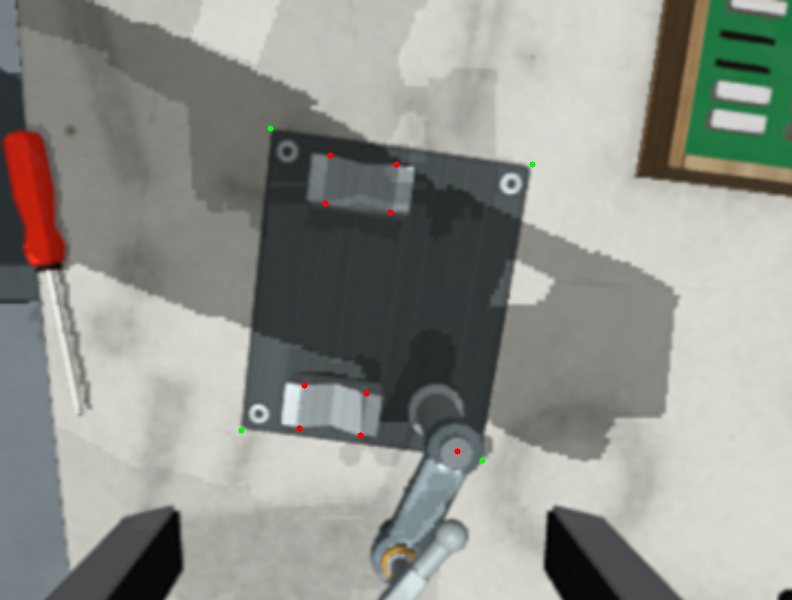

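The wrist view shows the plate corners at crop (273,130), (528,165) and (243,427), and the overlaid model matches to about 1 px. The fixture is at about (0.541, -0.142) with yaw -7.6°. The arm is swung out about 1.25 rad. Next I go over the shaft.

>>> send_rows([
  {"linear": [0.5, -6, 0], "spin": 0, "gripper": 1},
  {"linear": [1, -12, 0], "spin": 0, "gripper": 1},
  {"linear": [2, -18, 0], "spin": 0, "gripper": 1},
  {"linear": [2.5, -24, 0], "spin": 0, "gripper": 1},
  {"linear": [3, -30, 0], "spin": 0, "gripper": 1},
])

```text
clock: 1.6
position: [0.5792, 0.1134, 0.2751]
tool_rot: [1.0, 0.001, -0.0, -0.0]
contact_force: [-0.5, -0.1, 1.1]
gripper_width: 0.0944
```

>>> send_rows([
  {"linear": [0, -6, 1], "spin": 0, "gripper": 1},
  {"linear": [0, -12, 2], "spin": 0, "gripper": 1},
  {"linear": [0, -14, 2], "spin": 0, "gripper": 1},
  {"linear": [0, -14, 2], "spin": 0, "gripper": 1},
])

```text
clock: 2.1
position: [0.5793, 0.2513, 0.2551]
tool_rot: [1.0, 0.001, -0.0, 0.0]
contact_force: [-0.2, -1.3, -0.3]
gripper_width: 0.0945
```

```bash
python3 - <<'E'
from h import *
print(manip.state()["position"])
c=snap("wrist","wr3"); print(np.round(c["T"],3))
print(proj(c,[[.5475,.403,.012],[.6116,.2157,.012]]))
crop(c,"c_wr3",150,0,360,270,2.2)
E
```

```text
[0.57931764 0.25131946 0.25514323]
[[ 1.     0.003  0.     0.58 ]
 [ 0.003 -0.971 -0.24   0.321]
 [-0.001  0.24  -0.971  0.434]
 [ 0.     0.     0.     1.   ]]
[[287.77857821  48.66386657]
 [339.42624038 203.45728581]]
```

View pics/c_wr3.png

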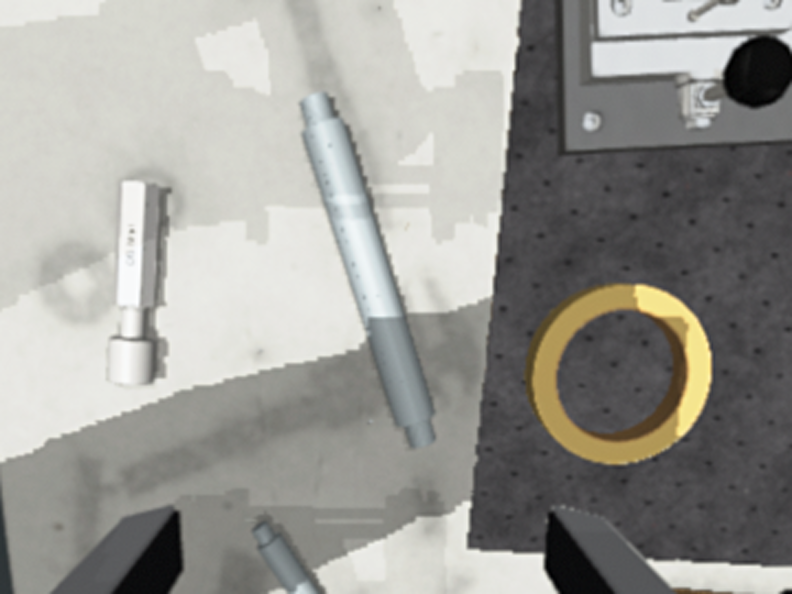

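The shaft shows clearly, with its ends at crop (315,97) and (423,444). The plug gauge is at crop (135,280), well to the left.

```bash
python3 - <<'E'
from h import *
c=load("wr3")
C=lambda x,y:(150+x/2.2,y/2.2)
P=onz(c,[C(315,96),C(423,446)],.014); d=P[1]-P[0]
m=P.mean(0); t=-d/np.linalg.norm(d); yaw=np.degrees(np.arctan2(t[1],t[0]))-90
# side edges
E=onz(c,[C(327,200),C(368,190),C(385,400),C(425,385)],.012)
n=np.array([np.cos(np.radians(yaw)),np.sin(np.radians(yaw))])
print(P,np.linalg.norm(d),m,yaw); print((E[:,:2]-m[:2])@n)
s=manip.state(); T=R.from_quat(s["tool_rot"])
print("move tool cm",T.inv().apply(np.r_[m[:2],.003]-s["position"])*100, s["qpos"])
E
```

```text
[[0.55402495 0.40816364 0.014     ]
 [0.61509571 0.217179   0.014     ]] 0.2005112618551782 [0.58456033 0.31267132 0.014     ] 17.73260758867859
[-0.01054904  0.01238107 -0.01319084  0.01139141]
move tool cm [ 0.49358419 -6.27755496 25.24185088] [ 3.49171868e-01  4.57452865e-01  1.19149757e+00 -2.08139850e-04
  1.49283454e+00  3.48279861e-01]
```

>>> send_rows([
  {"linear": [0.5, -2, 4], "spin": -8, "gripper": 1},
  {"linear": [0.5, -6.3, 9], "spin": -17.7, "gripper": 1},
  {"linear": [0.5, -6.3, 14], "spin": -17.7, "gripper": 1},
  {"linear": [0.5, -6.3, 19], "spin": -17.7, "gripper": 1},
  {"linear": [0.5, -6.3, 19], "spin": -17.7, "gripper": 1},
])

```text
clock: 2.78
position: [0.5838, 0.3107, 0.0625]
tool_rot: [0.988, 0.153, -0.003, 0.001]
contact_force: [0.7, 0.6, 1.0]
gripper_width: 0.0939
```

```bash
python3 - <<'E'
from h import *
s=manip.state();print(s["position"],R.from_quat(s["tool_rot"]).as_matrix()[:2,0])
c=snap("wrist","wr4")
crop(c,"c_wr4",120,100,400,300,2)
E
```

```text
[0.58382278 0.31069636 0.06252893] [0.95314898 0.30243844]
```

View pics/c_wr4.png

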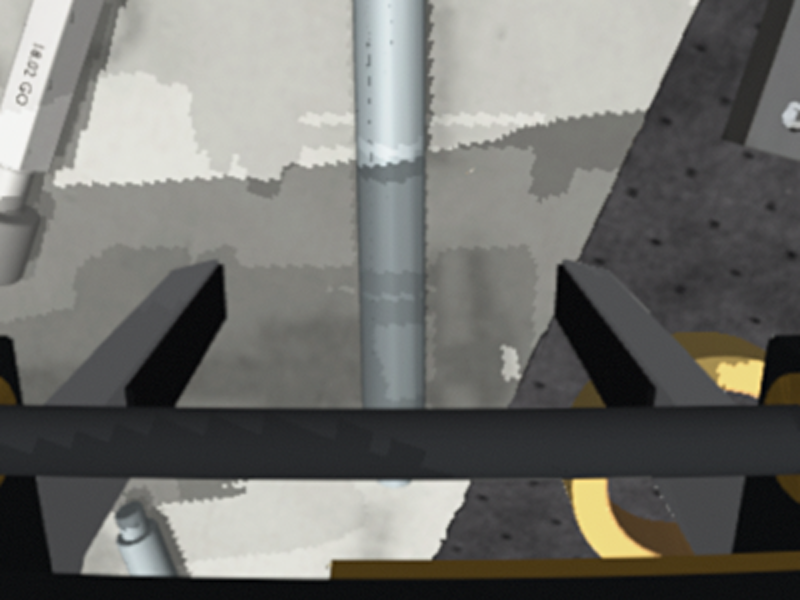

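The shaft runs straight and centred between the fingers, and the gauge is clear at the left. Descending and gripping.

>>> send_rows([
  {"linear": [0, -0.2, 3], "spin": 0, "gripper": 1},
  {"linear": [0, -0.2, 5.2], "spin": 0, "gripper": 1},
  {"linear": [0, -0.2, 5.8], "spin": 0, "gripper": 1},
  {"linear": [0, -0.2, 5.8], "spin": 0, "gripper": 0.5},
  {"linear": [0, -0.2, 5.8], "spin": 0, "gripper": 0.1},
], force=45)

```text
clock: 3.45
position: [0.585, 0.3151, 0.0087]
tool_rot: [0.988, 0.154, 0.001, -0.0]
contact_force: [-0.6, 0.1, 0.2]
gripper_width: 0.0771
```

>>> send_rows([
  {"linear": [0, 0, 0], "spin": 0, "gripper": 0.1},
  {"linear": [0, 0, 0], "spin": 0, "gripper": 0.1},
  {"linear": [0, 0, 0], "spin": 0, "gripper": 0.1},
  {"linear": [0, 0, 0], "spin": 0, "gripper": 0.1},
])

```text
clock: 3.95
position: [0.5843, 0.3149, 0.0074]
tool_rot: [0.988, 0.154, -0.0, 0.0]
contact_force: [-0.1, -0.7, -0.9]
gripper_width: 0.0372
```

>>> send_rows([
  {"linear": [0, 0.2, 0.3], "spin": 0, "gripper": 0.3},
  {"linear": [0, 0.2, 0.4], "spin": 0, "gripper": 0.15},
  {"linear": [0, 0.2, 0.4], "spin": 0, "gripper": 0.1},
  {"linear": [0, 0.2, 0.4], "spin": 0, "gripper": 0.1},
  {"linear": [0, 0.2, 0.4], "spin": 0, "gripper": 0.1},
])

```text
clock: 4.58
position: [0.5849, 0.3128, 0.0033]
tool_rot: [0.988, 0.154, -0.0, 0.0]
contact_force: [-1.3, -2.9, -0.5]
gripper_width: 0.0229
```

>>> send_rows([
  {"linear": [0, 0, -2], "spin": 0, "gripper": 0.1},
  {"linear": [0, 0, -6], "spin": 0, "gripper": 0.1},
  {"linear": [0, 0, -11], "spin": 0, "gripper": 0.1},
  {"linear": [0, 0, -14], "spin": 0, "gripper": 0.1},
  {"linear": [0, 0, -14], "spin": 0, "gripper": 0.1},
])

```text
clock: 5.2
position: [0.5859, 0.3137, 0.1467]
tool_rot: [0.988, 0.154, 0.003, -0.001]
contact_force: [-0.4, -0.4, -6.9]
gripper_width: 0.0231
```

```bash
cat > go.py <<'E'
from h import *
import sys
x,y,z,yaw=map(float,sys.argv[1:5])
s=manip.state(); T=R.from_quat(s["tool_rot"])
X=T.as_matrix()[:,0]; cy=np.degrees(np.arctan2(X[1],X[0]))
print("tool cm",np.round(T.inv().apply(np.array([x,y,z])-s["position"])*100,2),"spin",round(cy-yaw,1),"cur yaw",round(cy,1),s["position"].round(4),"q",s["qpos"].round(2),"w",s["gripper_width"])
E
python3 go.py 0.541 -0.142 0.14 -7.6
python3 - <<'E'
from h import *
c=snap("wrist","wr5"); cv2.imwrite("pics/c_wr5.png",c["image"])
E
```

```text
tool cm [-18.14  42.04   0.53] spin 25.3 cur yaw 17.7 [0.5859 0.3137 0.1467] q [0.44 0.6  1.23 0.   1.31 0.13] w 0.023141708953665897
```

View pics/c_wr5.png

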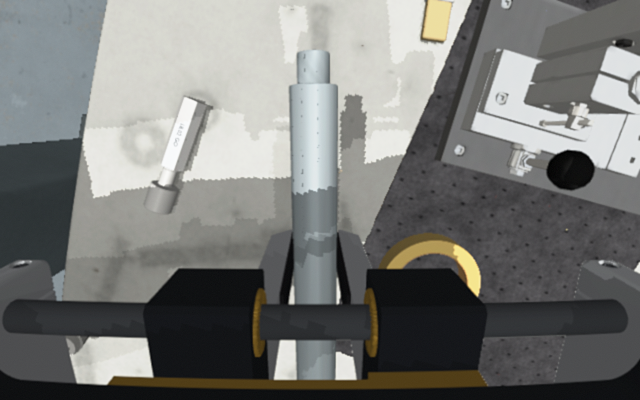

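>>> send_rows([
  {"linear": [-1, 3, 0], "spin": 3, "gripper": 0.1},
  {"linear": [-3, 8, 0], "spin": 7, "gripper": 0.1},
  {"linear": [-5.5, 13, 0], "spin": 11, "gripper": 0.1},
  {"linear": [-8, 18, 0], "spin": 15, "gripper": 0.1},
  {"linear": [-10, 23, 0], "spin": 19, "gripper": 0.1},
])

```text
clock: 5.88
position: [0.5583, 0.0618, 0.1416]
tool_rot: [1.0, -0.012, -0.001, 0.0]
contact_force: [1.0, -0.1, -5.7]
gripper_width: 0.0228
```

```bash
python3 go.py 0.541 -0.142 0.14 -7.6
```

```text
tool cm [-1.22 20.42  0.17] spin 6.2 cur yaw -1.4 [0.5583 0.0618 0.1416] q [0.05 0.39 1.56 0.   1.2  0.07] w 0.02278044680845966
```

>>> send_rows([
  {"linear": [-0.3, 5, 0], "spin": 2, "gripper": 0.1},
  {"linear": [-0.7, 10, 0], "spin": 4, "gripper": 0.1},
  {"linear": [-1, 15, 0], "spin": 6.2, "gripper": 0.1},
  {"linear": [-1.2, 19, 0], "spin": 6.2, "gripper": 0.1},
  {"linear": [-1.2, 20.4, 0], "spin": 6.2, "gripper": 0.1},
])

```text
clock: 6.5
position: [0.542, -0.1419, 0.1417]
tool_rot: [0.998, -0.066, -0.001, -0.0]
contact_force: [-0.4, 1.4, -5.8]
gripper_width: 0.0226
```

>>> send_rows([
  {"linear": [0, 0, 0], "spin": 0, "gripper": 0.1},
  {"linear": [0, 0, 0], "spin": 0, "gripper": 0.1},
])

```text
clock: 6.75
position: [0.543, -0.139, 0.1429]
tool_rot: [0.998, -0.065, -0.0, -0.0]
contact_force: [-0.0, -0.2, -5.6]
gripper_width: 0.023
```

```bash
python3 go.py 0.541 -0.142 0.14 -7.6;  python3 - <<'E'
from h import *
for n in ("wrist","scene","side"): snap(n,n[:2]+"6")
crop(load("wr6"),"c_wr6",140,0,360,270,2.2)
crop(load("sc6"),"c_sc6",310,180,180,140,4.4)
crop(load("si6"),"c_si6",290,110,140,130,4.6)
E
```

```text
tool cm [-0.16  0.32  0.29] spin 0.2 cur yaw -7.4 [ 0.543  -0.139   0.1429] q [-0.32  0.38  1.56  0.    1.2  -0.19] w 0.02298245176384371
```

View pics/c_wr6.png

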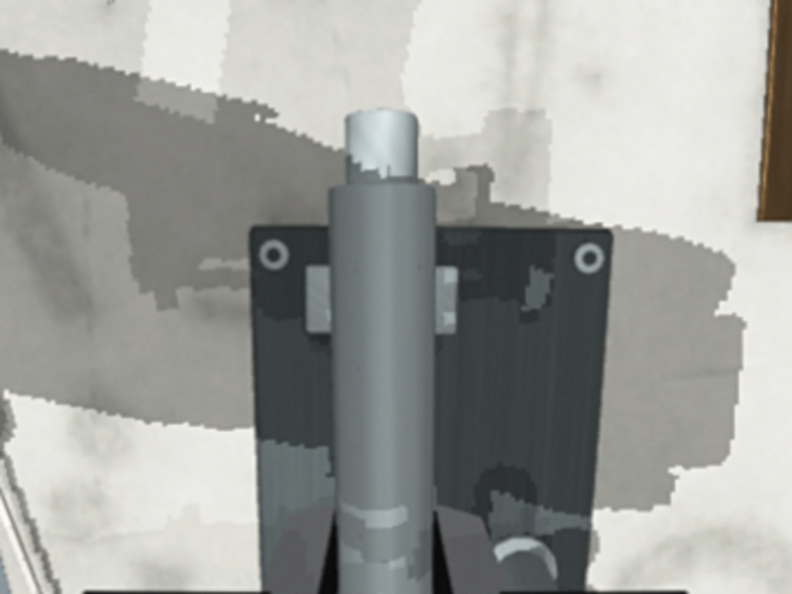

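View pics/c_sc6.png

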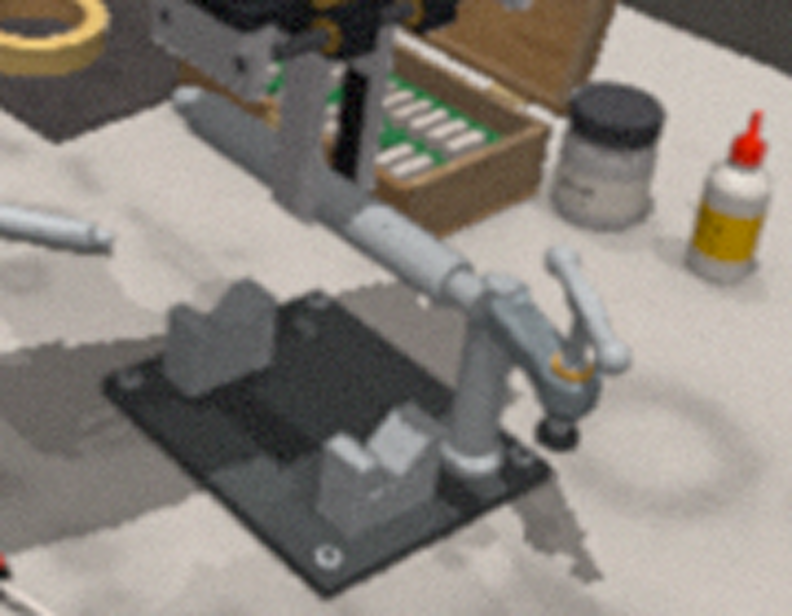

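View pics/c_si6.png

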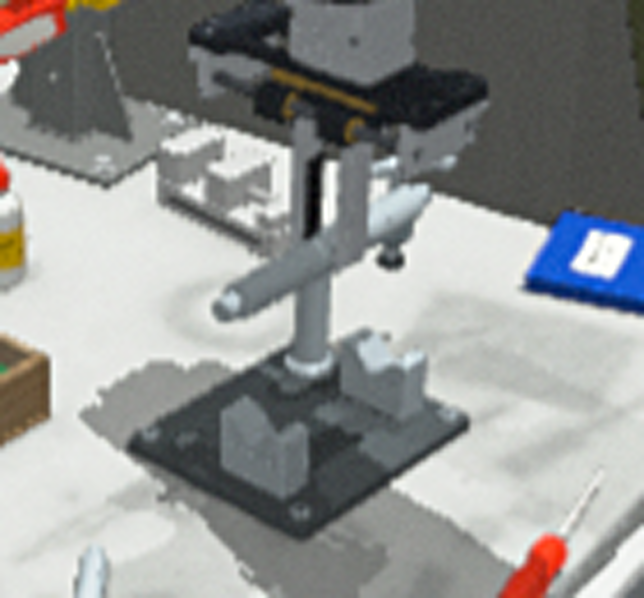

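```bash
python3 - <<'E'
from h import *
c=load("wr6"); s=manip.state(); T=R.from_quat(s["tool_rot"]); p=s["position"]
C=lambda x,y:(140+x/2.2,y/2.2)
f=lambda px,z: np.round(T.inv().apply(onz(c,px,z)-p)*1e3,1)
za=p[2]+.009
print("journal end",f([C(382,110)],za+.008)); print("step",f([C(382,184)],za+.012))
print("support far/near edge",f([C(320,266),C(445,266),C(320,333),C(445,333)],.055))
print("plate far corners",f([C(250,227),C(612,231)],.012))
E
```

```text
journal end [[  -0.4 -100.8  -17. ]]
step [[ -0.4 -85.9 -21. ]]
support far/near edge [[-22.6 -69.3  88.4]
 [ 21.4 -69.2  88.4]
 [-23.1 -45.8  88.4]
 [ 21.8 -45.8  88.4]]
plate far corners [[-54.4 -84.7 131.4]
 [ 92.5 -83.4 131.4]]
```

>>> send_rows([
  {"linear": [-0.1, 0.3, 2], "spin": 0, "gripper": 0.1},
  {"linear": [-0.1, 0.3, 5], "spin": 0, "gripper": 0.1},
  {"linear": [-0.1, 0.3, 7.5], "spin": 0, "gripper": 0.1},
  {"linear": [-0.1, 0.3, 8.7], "spin": 0, "gripper": 0.1},
  {"linear": [-0.1, 0.3, 8.7], "spin": 0, "gripper": 0.1},
])

```text
clock: 7.52
position: [0.5416, -0.1427, 0.0562]
tool_rot: [0.998, -0.065, -0.0, -0.0]
contact_force: [0.5, -0.1, -6.3]
gripper_width: 0.023
```

>>> send_rows([
  {"linear": [0, 0, 0.2], "spin": 0, "gripper": 0.1},
  {"linear": [0, 0, 0.4], "spin": 0, "gripper": 0.1},
  {"linear": [0, 0, 0.5], "spin": 0, "gripper": 0.1},
  {"linear": [0, 0, 0.5], "spin": 0, "gripper": 0.1},
])

```text
clock: 8.02
position: [0.5417, -0.1431, 0.0515]
tool_rot: [0.998, -0.065, 0.0, 0.0]
contact_force: [-0.2, 0.6, -5.4]
gripper_width: 0.0229
```

```bash
python3 go.py 0.541 -0.142 0.046 -7.6;  python3 - <<'E'
from h import *
for n in ("scene","side"): snap(n,n[:2]+"7")
crop(load("sc7"),"c_sc7",320,200,130,110,5)
crop(load("si7"),"c_si7",300,120,110,110,5)
cv2.imwrite("pics/c7.png",np.hstack([cv2.imread("pics/c_sc7.png")[:, :],]))
E
```

```text
tool cm [-0.08 -0.1   0.55] spin 0.1 cur yaw -7.5 [ 0.5417 -0.1431  0.0515] q [-0.32  0.5   1.64  0.    1.01 -0.19] w 0.02288589577850733
```

View pics/c_sc7.png

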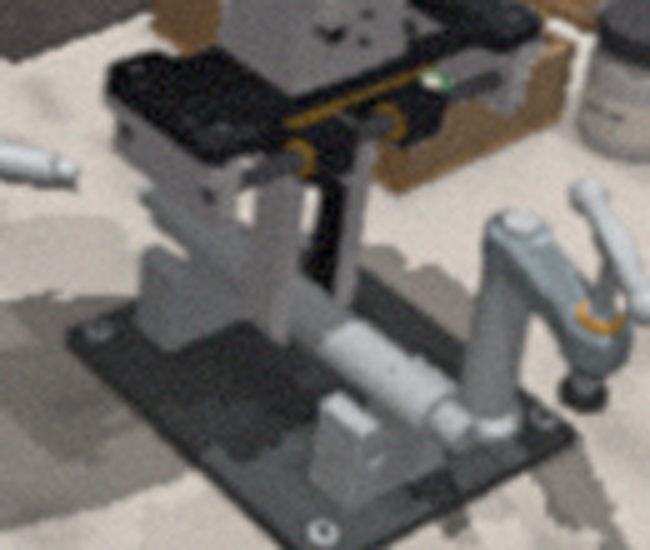

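View pics/c_si7.png

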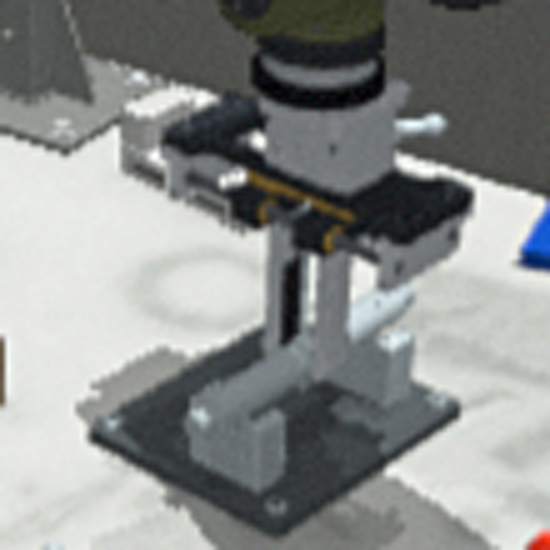

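The shaft lies over both Vs, clear of the arm and pillar, with about 5 mm left to go. I'll lower it while watching the force.

>>> send_rows([
  {"linear": [-0.05, 0, 0.2], "spin": 0, "gripper": 0.1},
  {"linear": [-0.05, 0, 0.4], "spin": 0, "gripper": 0.1},
  {"linear": [-0.05, 0, 0.45], "spin": 0, "gripper": 0.1},
])

```text
clock: 8.5
position: [0.5412, -0.1429, 0.047]
tool_rot: [0.998, -0.065, -0.0, -0.0]
contact_force: [0.1, 0.9, -2.1]
gripper_width: 0.0231
```

>>> send_rows([
  {"linear": [0, 0, 0.1], "spin": 0, "gripper": 0.1},
  {"linear": [0, 0, 0.1], "spin": 0, "gripper": 0.1},
])

```text
clock: 8.75
position: [0.5413, -0.143, 0.0468]
tool_rot: [0.998, -0.065, 0.0, 0.0]
contact_force: [-5.2, 2.6, 6.4]
gripper_width: 0.023
```

Seated: the force changed by +12 N upward. Releasing.

>>> send_rows([
  {"linear": [0, 0, 0], "spin": 0, "gripper": 0.3},
  {"linear": [0, 0, 0], "spin": 0, "gripper": 0.5},
  {"linear": [0, 0, 0], "spin": 0, "gripper": 0.6},
  {"linear": [0, 0, 0], "spin": 0, "gripper": 0.6},
  {"linear": [0, 0, 0], "spin": 0, "gripper": 0.6},
])

```text
clock: 9.38
position: [0.5412, -0.143, 0.046]
tool_rot: [0.998, -0.065, 0.0, 0.0]
contact_force: [0.0, -0.4, -0.1]
gripper_width: 0.0563
```

>>> send_rows([
  {"linear": [0, 0, -2], "spin": 0, "gripper": 0.6},
  {"linear": [0, 0, -7], "spin": 0, "gripper": 0.6},
  {"linear": [0, 0, -12], "spin": 0, "gripper": 0.6},
  {"linear": [0, 0, -17], "spin": 0, "gripper": 0.6},
  {"linear": [0, 0, -22], "spin": 0, "gripper": 0.6},
])

```text
clock: 10.0
position: [0.5409, -0.1429, 0.2677]
tool_rot: [0.998, -0.065, 0.0, 0.0]
contact_force: [0.1, -0.1, -1.1]
gripper_width: 0.0565
```

```bash
python3 go.py 0.541 -0.192 0.27 -7.6;  python3 - <<'E'
from h import *
for n in ("wrist","scene","side"): snap(n,n[:2]+"8")
crop(load("wr8"),"c_wr8",140,0,360,270,2.2)
crop(load("sc8"),"c_sc8",320,200,130,110,5)
E
```

```text
tool cm [ 0.65  4.87 -0.23] spin 0.1 cur yaw -7.5 [ 0.5409 -0.1429  0.2677] q [-0.32  0.28  1.4  -0.    1.46 -0.19] w 0.05647963155603982
```

View pics/c_wr8.png

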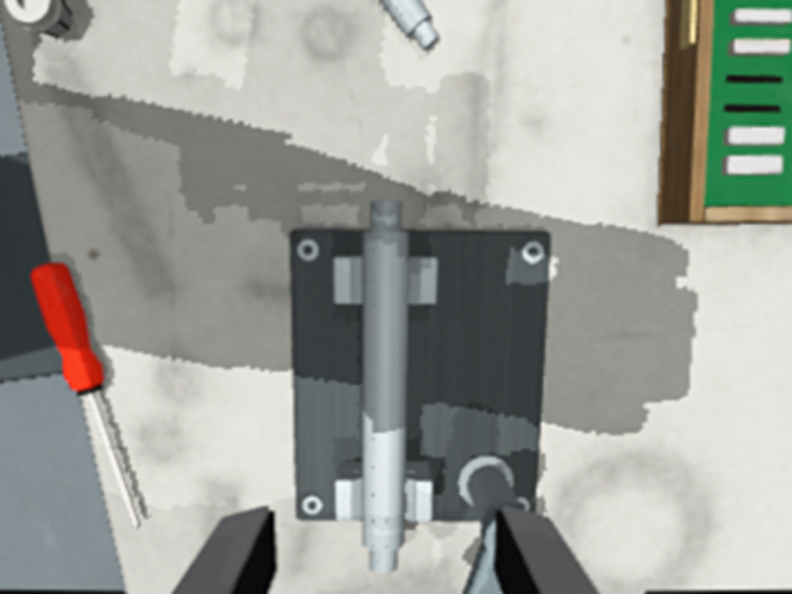

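View pics/c_sc8.png

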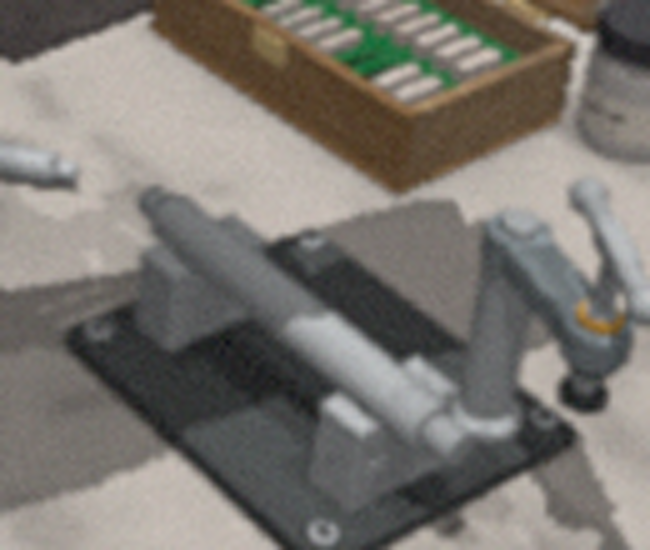

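```bash
python3 - <<'E'
from h import *
c=load("wr8")
C=lambda x,y:(140+x/2.2,y/2.2)
E=onz(c,[C(386,200),C(382,572)],.060)
S=onz(c,[C(385,257),C(385,303),C(384,476),C(384,521)],.055)
print(E,E.mean(0),S,S.mean(0))
d=E[0]-E[1]; print(np.degrees(np.arctan2(d[1],d[0]))-90,np.linalg.norm(d))
E
```

```text
[[ 0.55520186 -0.04291127  0.06      ]
 [ 0.52696653 -0.2408705   0.06      ]] [ 0.5410842  -0.14189088  0.06      ] [[ 0.55108108 -0.07044999  0.055     ]
 [ 0.54803046 -0.09365055  0.055     ]
 [ 0.53524688 -0.18665577  0.055     ]
 [ 0.53181998 -0.21265618  0.055     ]] [ 0.5415446  -0.14085312  0.055     ]
-8.117461111672313 0.19996272532036868
```

The shaft is centred within about 1 mm and parallel. Now I look at the T-handle from above.

```bash
python3 go.py 0.568 -0.33 0.27 -7.6
```

```text
tool cm [ 5.04 18.18 -0.13] spin 0.1 cur yaw -7.5 [ 0.5418 -0.1432  0.2683] q [-0.32  0.28  1.4   0.    1.46 -0.19] w 0.056590643729884434
```

>>> send_rows([
  {"linear": [1.5, 5, 0], "spin": 0, "gripper": 0.6},
  {"linear": [3, 10, 0], "spin": 0, "gripper": 0.6},
  {"linear": [4.5, 15, 0], "spin": 0, "gripper": 0.6},
  {"linear": [5, 18, 0], "spin": 0, "gripper": 0.6},
  {"linear": [5, 18, 0], "spin": 0, "gripper": 0.6},
])

```text
clock: 10.78
position: [0.5665, -0.3296, 0.2635]
tool_rot: [0.998, -0.067, -0.001, -0.001]
contact_force: [0.3, -0.0, -0.0]
gripper_width: 0.0562
```

```bash
python3 - <<'E'
from h import *
for n in ("wrist","scene","side"): snap(n,n[:2]+"9")
crop(load("wr9"),"c_wr9",170,20,300,230,2.6)
E
```

```text
(no output)
```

View pics/c_wr9.png

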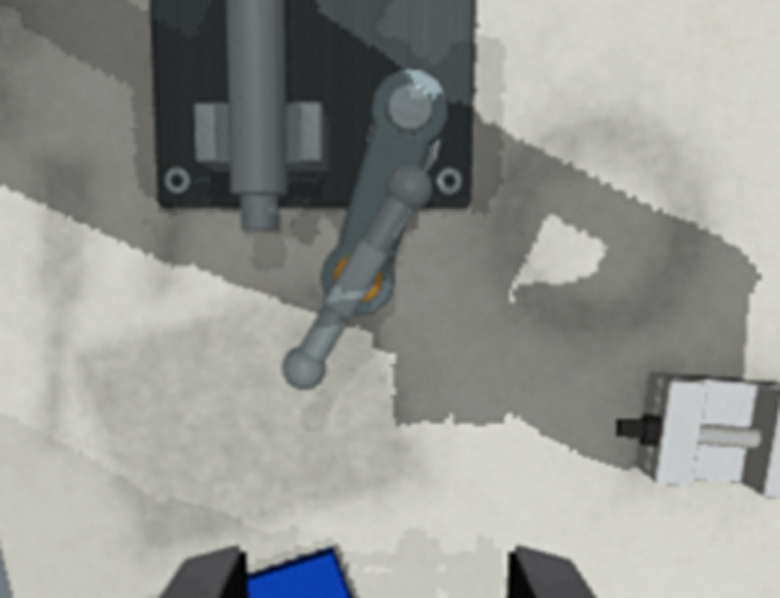

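```bash
python3 - <<'E'
from h import *
c=load("wr9")
C=lambda x,y:(170+x/2.6,20+y/2.6)
B=onz(c,[C(409,187),C(304,368)],.148); d=B[0]-B[1]; m=B.mean(0)
print(B,m,np.linalg.norm(d),np.degrees(np.arctan2(d[1],d[0])))
pc=onz(c,[C(410,104)],.117)[0]; print("cap",pc)
for q in (pc[:2],np.array([.5955,-.2095])):
    v=m[:2]-q; print(np.linalg.norm(v),np.degrees(np.arctan2(v[1],v[0])))
E
python3 go.py .6 -.3 .2 0
```

```text
[[ 0.58930937 -0.23885468  0.148     ]
 [ 0.54689071 -0.29229021  0.148     ]] [ 0.56810004 -0.26557245  0.148     ] 0.06822535133690752 51.55645052910622
cap [ 0.59453431 -0.20872281  0.117     ]
0.06269491084426133 -114.93775587976043
0.062408950276410295 -116.04257722343925
tool cm [ 2.9  -3.1   6.53] spin -7.5 cur yaw -7.5 [ 0.5672 -0.327   0.2653] q [-0.58  0.51  1.09  0.    1.54 -0.45] w 0.05606859169892688
```

The end balls are at crop (409,188) and (304,368). The bar's middle is at (0.568, -0.2656), its direction is 51.6°, and the arm is at about 1.26 rad. I move above it and turn the jaws across the bar.

```bash
python3 go.py .568 -.2656 .205 -38.4
```

```text
tool cm [-0.72 -6.1   6.03] spin 30.9 cur yaw -7.5 [ 0.5672 -0.327   0.2653] q [-0.58  0.51  1.09  0.    1.54 -0.45] w 0.05606859169892688
```

>>> send_rows([
  {"linear": [-0.3, -2, 2], "spin": 9, "gripper": 0.5},
  {"linear": [-0.7, -4, 4], "spin": 18, "gripper": 0.5},
  {"linear": [-0.7, -6.1, 6], "spin": 27, "gripper": 0.5},
  {"linear": [-0.7, -6.1, 6], "spin": 30.9, "gripper": 0.5},
  {"linear": [-0.7, -6.1, 6], "spin": 30.9, "gripper": 0.5},
])

```text
clock: 11.55
position: [0.5684, -0.2654, 0.2062]
tool_rot: [0.945, -0.328, 0.0, 0.0]
contact_force: [0.2, 0.4, 1.1]
gripper_width: 0.0467
```

>>> send_rows([
  {"linear": [0, 0, 0], "spin": 0, "gripper": 0.5},
])

```text
clock: 11.68
position: [0.5684, -0.2662, 0.2063]
tool_rot: [0.945, -0.328, 0.0, 0.0]
contact_force: [0.6, -0.2, 0.6]
gripper_width: 0.0468
```

```bash
python3 go.py .568 -.2656 .129 -38.4; python3 - <<'E'
from h import *
c=snap("wrist","wr10"); cv2.imwrite("pics/v10.png",c["image"])
E
```

```text
tool cm [-0.07 -0.03  7.73] spin 0.1 cur yaw -38.3 [ 0.5684 -0.2662  0.2063] q [-0.5   0.47  1.28  0.    1.39  0.17] w 0.046770880586692494
```

View pics/v10.png

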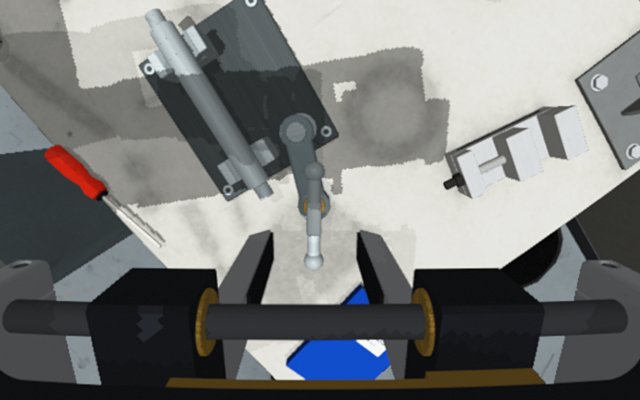

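The bar is vertical in the image at column 314, centred between the fingers. Descend and grip.

>>> send_rows([
  {"linear": [0, 0, 3], "spin": 0, "gripper": 0.5},
  {"linear": [0, 0, 6], "spin": 0, "gripper": 0.5},
  {"linear": [0, 0, 7.5], "spin": 0, "gripper": 0.4},
  {"linear": [0, 0, 7.5], "spin": 0, "gripper": 0.2},
  {"linear": [0, 0, 7.5], "spin": 0, "gripper": 0},
], force=30)

```text
clock: 12.35
position: [0.5688, -0.2668, 0.1323]
tool_rot: [0.944, -0.329, 0.001, 0.0]
contact_force: [0.3, 0.1, 0.1]
gripper_width: 0.0209
```

>>> send_rows([
  {"linear": [0, 0, 0], "spin": 0, "gripper": 0},
  {"linear": [0, 0, 0], "spin": 0, "gripper": 0},
  {"linear": [0, 0, 0], "spin": 0, "gripper": 0},
])

```text
clock: 12.72
position: [0.5686, -0.2666, 0.1321]
tool_rot: [0.944, -0.329, 0.001, 0.0]
contact_force: [-0.9, 0.4, 6.6]
gripper_width: 0.0108
```

```bash
python3 go.py .568 -.2656 .129 -38.4; python3 -c "
from h import *
s=manip.state();print(s['contact_force'],s['ft_torque'])"
```

```text
tool cm [-0.11 -0.04  0.31] spin 0.0 cur yaw -38.4 [ 0.5686 -0.2666  0.1321] q [-0.5   0.54  1.37  0.    1.24  0.17] w 0.010802630343546128
[-0.9249901   0.39025818  6.62321494] [0.28514518 0.32231461 0.08681598]
```

```bash
cat > arc.py <<'E'
from h import *
import sys
th=[float(x) for x in sys.argv[1:]]
P=np.array([.595,-.209])
s=manip.state(); T=R.from_quat(s["tool_rot"]); S=s["position"]
v=S[:2]-P; v=v/np.linalg.norm(v)*.062
print("r",np.linalg.norm(S[:2]-P),"arm dir",np.degrees(np.arctan2(v[1],v[0])), S.round(4))
for t in th:
    a=-np.radians(t); n=P+np.array([v[0]*np.cos(a)-v[1]*np.sin(a),v[0]*np.sin(a)+v[1]*np.cos(a)])
    print(t,np.round(T.inv().apply(np.r_[n-S[:2],0])*100,2)[:2],n.round(4))
E
python3 arc.py 4 12 20 28 36
```

```text
r 0.06338945496235307 arm dir -114.62080205915197 [ 0.5686 -0.2666  0.1321]
4.0 [-0.46 -0.05] [ 0.5653 -0.2634]
12.0 [-1.32  0.04] [ 0.558  -0.2588]
20.0 [-2.18  0.01] [ 0.5515 -0.2531]
28.0 [-3.03 -0.15] [ 0.5457 -0.2466]
36.0 [-3.85 -0.42] [ 0.541  -0.2394]
```

>>> send_rows([
  {"linear": [-0.4, 0, 0], "spin": 4, "gripper": 0},
  {"linear": [-1.3, 0, 0], "spin": 12, "gripper": 0},
  {"linear": [-2.2, 0, 0], "spin": 20, "gripper": 0},
  {"linear": [-3.0, -0.15, 0], "spin": 28, "gripper": 0},
  {"linear": [-3.85, -0.4, 0], "spin": 36, "gripper": 0},
])

```text
clock: 13.35
position: [0.5401, -0.2408, 0.132]
tool_rot: [0.795, -0.607, 0.001, 0.001]
contact_force: [-3.4, -5.8, 6.1]
gripper_width: 0.0109
```

```bash
python3 arc.py 6 14 22 30 34 37; python3 -c "
from h import *
s=manip.state();print(s['contact_force'],s['ft_torque'],s['qpos'])
c=snap('wrist','wr11')
cv2.imwrite('pics/v11.png',c['image'])"
```

```text
r 0.0634847232999741 arm dir -149.90180105589585 [ 0.5401 -0.2408  0.132 ]
6.0 [-0.67 -0.01] [ 0.5384 -0.2343]
14.0 [-1.54  0.06] [ 0.5354 -0.2262]
22.0 [-2.4   0.01] [ 0.5336 -0.2177]
30.0 [-3.25 -0.15] [ 0.533  -0.2091]
34.0 [-3.66 -0.28] [ 0.5331 -0.2048]
37.0 [-3.96 -0.4 ] [ 0.5334 -0.2015]
[-3.41844332 -5.76792763  6.07336201] [-0.93721995  0.78840674 -0.02212934] [-0.48043496  0.45663892  1.48242721 -0.00225344  1.20095471  0.82427924]
```

View pics/v11.png

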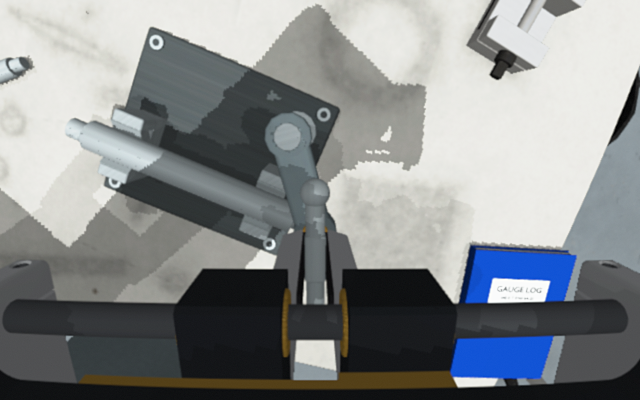

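The arm follows the hand. I continue to the stop.

>>> send_rows([
  {"linear": [-0.6, 0, 0], "spin": 6, "gripper": 0},
  {"linear": [-1.5, 0, 0], "spin": 14, "gripper": 0},
  {"linear": [-2.4, 0, 0], "spin": 22, "gripper": 0},
  {"linear": [-3.2, -0.15, 0], "spin": 30, "gripper": 0},
  {"linear": [-3.65, -0.3, 0], "spin": 34, "gripper": 0},
])

```text
clock: 14.02
position: [0.5322, -0.2043, 0.132]
tool_rot: [-0.583, 0.812, 0.0, -0.001]
contact_force: [-16.0, -3.3, 12.3]
gripper_width: 0.0103
```

```bash
python3 arc.py 2 4 6; python3 -c "
from h import *
s=manip.state();print(s['contact_force'],s['ft_torque'],s['qpos'])"
```

```text
r 0.06297170604334307 arm dir 175.73707968943222 [ 0.5322 -0.2043  0.132 ]
2.0 [-0.23 -0.04] [ 0.5334 -0.2022]
4.0 [-0.45 -0.  ] [ 0.5336 -0.2001]
6.0 [-0.66  0.03] [ 0.534 -0.198]
[-15.96983462  -3.3031643   12.26772284] [-0.57685772  3.00015932 -0.19661361] [-0.42966119  0.41380934  1.54453852 -0.00260079  1.18503883  1.46723   ]
```

>>> send_rows([
  {"linear": [-0.25, 0.1, 0], "spin": 2, "gripper": 0},
  {"linear": [-0.45, 0.1, 0], "spin": 4, "gripper": 0},
  {"linear": [-0.45, 0.1, 0], "spin": 4, "gripper": 0},
])

```text
clock: 14.4
position: [0.5326, -0.2011, 0.132]
tool_rot: [-0.556, 0.831, -0.001, -0.002]
contact_force: [-17.2, -11.8, 12.3]
gripper_width: 0.0105
```

```bash
python3 arc.py 2 4 6; python3 -c "
from h import *
s=manip.state();print(s['contact_force'],s['ft_torque'],s['qpos'])
snap('side','si12');snap('scene','sc12');c=snap('wrist','wr12')
crop(load('sc12'),'c_sc12',320,180,130,130,4.5)
cv2.imwrite('pics/v12.png',c['image'])"
```

```text
r 0.06293307769868323 arm dir 172.80491549529495 [ 0.5326 -0.2011  0.132 ]
2.0 [-0.23 -0.04] [ 0.5338 -0.1991]
4.0 [-0.45  0.01] [ 0.5342 -0.197 ]
6.0 [-0.66  0.05] [ 0.5346 -0.1948]
[-17.21952275 -11.84582142  12.27699247] [-2.13439453  3.30099594  0.10664092] [-0.42331643  0.41177045  1.5474278  -0.00477276  1.18345897  1.54134936]
```

View pics/v12.png

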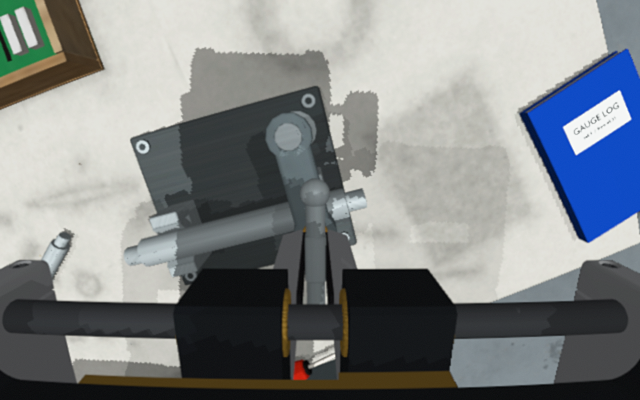

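View pics/c_sc12.png

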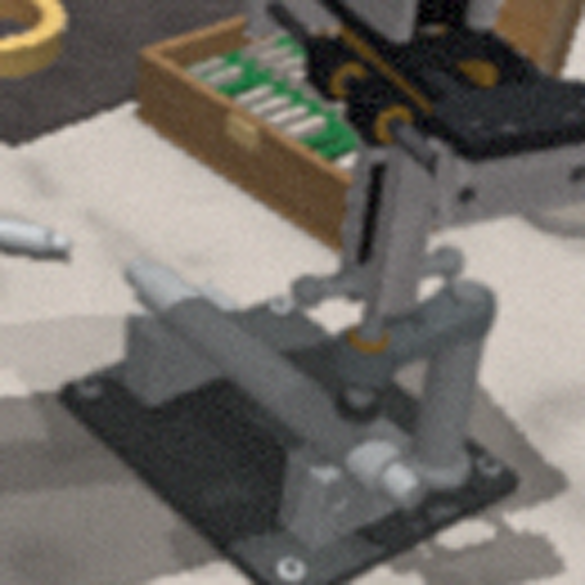

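The arm is at its stop: -12 N of reaction appears, the arm points at 172.8° (expected 172.4°), and it stands perpendicular over the shaft. I release and wind the wrist back half a turn so that the turning is one long stroke.

>>> send_rows([
  {"linear": [0, 0, 0], "spin": 0, "gripper": 0.3},
  {"linear": [0, 0, 0], "spin": 0, "gripper": 0.4},
  {"linear": [0, 0, 0], "spin": 0, "gripper": 0.4},
  {"linear": [0, 0, -2], "spin": 0, "gripper": 0.4},
  {"linear": [0, 0, -7], "spin": 0, "gripper": 0.4},
])

```text
clock: 15.18
position: [0.5333, -0.1984, 0.1998]
tool_rot: [-0.556, 0.831, 0.002, -0.001]
contact_force: [-0.0, -0.8, -0.5]
gripper_width: 0.0376
```

```bash
python3 - <<'E'
from h import *
s=manip.state();print(s['contact_force'],s['position'],s["gripper_width"])
for n in ("scene","wrist"): snap(n,n[:2]+"13")
crop(load('sc13'),'c_sc13',320,180,130,130,4.5)
cv2.imwrite('pics/v13.png',load("wr13")['image'])
E
```

```text
[-0.01109377 -0.84784715 -0.4641953 ] [ 0.53333686 -0.1983954   0.19981112] 0.03757746870559027
```

View pics/v13.png

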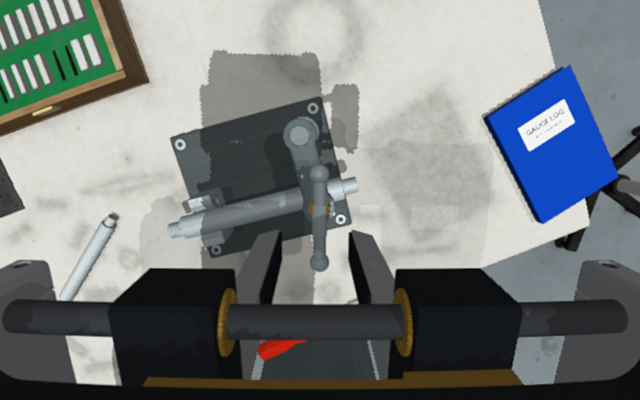

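View pics/c_sc13.png

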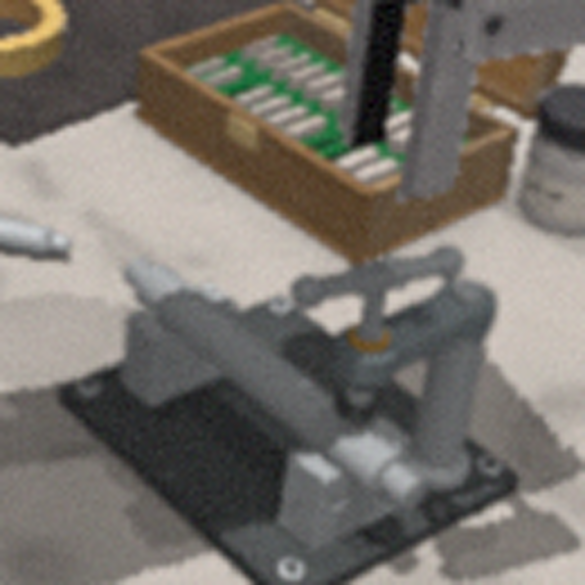

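```bash
python3 - <<'E'
from h import *
c=load("wr13")
B=onz(c,[(318.5,172),(319,263.5)],.148); d=B[0]-B[1]
print(B.mean(0),np.linalg.norm(d),np.degrees(np.arctan2(d[1],d[0])))
pc=onz(c,[(299.5,133)],.117)[0]; v=B.mean(0)-pc; print("cap",pc,np.linalg.norm(v[:2]),np.degrees(np.arctan2(v[1],v[0])))
# shaft ends
E=onz(c,[(355,186),(171,230)],.058); d=E[0]-E[1]; print(E.mean(0),np.linalg.norm(d),np.degrees(np.arctan2(d[1],d[0])))
E
python3 go.py .533 -.2 .2 67
```

```text
[ 0.53279242 -0.20067769  0.148     ] 0.07067618684869012 -21.91555504997402
cap [ 0.59575522 -0.21034906  0.117     ] 0.06370125007804144 171.26736542192995
[ 0.54087675 -0.14166152  0.058     ] 0.19525706884711155 -98.65193162256949
tool cm [0.16 0.25 0.61] spin -179.4 cur yaw -112.4 [ 0.5359 -0.1995  0.2061] q [-0.42  0.34  1.46  0.    1.33  1.54] w 0.03775740231289318
```

>>> send_rows([
  {"linear": [0, 0, 0], "spin": -10, "gripper": 0.4},
  {"linear": [0, 0, 0], "spin": -20, "gripper": 0.4},
  {"linear": [0, 0, 0], "spin": -30, "gripper": 0.4},
  {"linear": [0, 0, 0], "spin": -40, "gripper": 0.4},
  {"linear": [0, 0, 0], "spin": -50, "gripper": 0.4},
])

```text
clock: 15.9
position: [0.5341, -0.1988, 0.2005]
tool_rot: [0.857, -0.515, -0.0, -0.0]
contact_force: [1.0, 0.1, -0.1]
gripper_width: 0.0377
```

>>> send_rows([
  {"linear": [0, 0, 0], "spin": -10, "gripper": 0.4},
  {"linear": [0, 0, 0], "spin": -20, "gripper": 0.4},
  {"linear": [0, 0, 0], "spin": -30, "gripper": 0.4},
  {"linear": [0, 0, 0], "spin": -40, "gripper": 0.4},
  {"linear": [0, 0, 0], "spin": -50, "gripper": 0.4},
])

```text
clock: 16.52
position: [0.5341, -0.1988, 0.2005]
tool_rot: [0.994, -0.105, -0.0, -0.0]
contact_force: [-0.2, -0.4, 0.3]
gripper_width: 0.0379
```

>>> send_rows([
  {"linear": [0, 0, 0], "spin": -10, "gripper": 0.4},
  {"linear": [0, 0, 0], "spin": -20, "gripper": 0.4},
  {"linear": [0, 0, 0], "spin": -30, "gripper": 0.4},
  {"linear": [0, 0, 0], "spin": -40, "gripper": 0.4},
  {"linear": [0, 0, 0], "spin": -50, "gripper": 0.4},
])

```text
clock: 17.15
position: [0.5341, -0.1988, 0.2004]
tool_rot: [0.946, 0.325, -0.0, -0.0]
contact_force: [0.3, 0.1, -0.6]
gripper_width: 0.0378
```

>>> send_rows([
  {"linear": [0, 0, 0], "spin": -10, "gripper": 0.4},
  {"linear": [0, 0, 0], "spin": -20, "gripper": 0.4},
  {"linear": [0, 0, 0], "spin": -29.5, "gripper": 0.4},
  {"linear": [0, 0, 0], "spin": -29.5, "gripper": 0.4},
  {"linear": [0, 0, 0], "spin": -29.5, "gripper": 0.4},
])

```text
clock: 17.77
position: [0.5341, -0.1989, 0.2007]
tool_rot: [0.834, 0.551, -0.0, -0.0]
contact_force: [0.0, 0.0, 0.3]
gripper_width: 0.0377
```

```bash
python3 go.py .533 -.2005 .131 68;python3 - <<'E'
from h import *
snap("wrist","wr14"); cv2.imwrite('pics/v14.png',load("wr14")['image'])
E
```

```text
tool cm [-0.19 -0.04  6.97] spin -1.1 cur yaw 66.9 [ 0.5341 -0.1989  0.2007] q [-0.42  0.35  1.47  0.    1.33 -1.59] w 0.037713933884175814
```

View pics/v14.png

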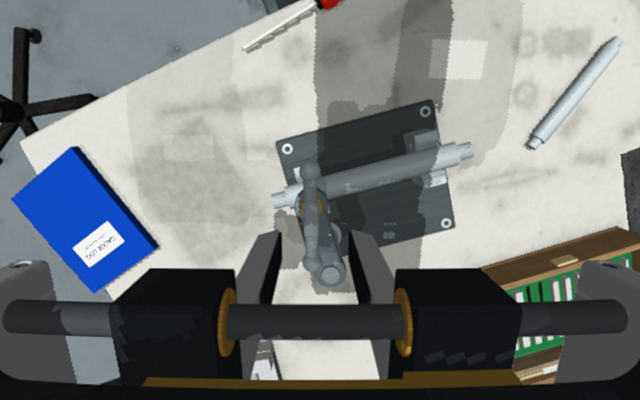

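The bar is vertical at column 311, slightly left of centre. I shift 2 mm, descend and grip.

>>> send_rows([
  {"linear": [-0.2, 0, 3], "spin": -1, "gripper": 0.4},
  {"linear": [-0.2, 0, 6], "spin": -1, "gripper": 0.4},
  {"linear": [-0.2, 0, 6.9], "spin": -1, "gripper": 0.3},
  {"linear": [-0.2, 0, 6.9], "spin": -1, "gripper": 0.1},
  {"linear": [-0.2, 0, 6.9], "spin": -1, "gripper": 0},
], force=40)

```text
clock: 18.45
position: [0.5338, -0.2011, 0.1332]
tool_rot: [0.829, 0.56, 0.0, 0.001]
contact_force: [-6.7, -13.7, 0.7]
gripper_width: 0.0115
```

>>> send_rows([
  {"linear": [0, 0, 0], "spin": 0, "gripper": 0},
  {"linear": [0, 0, 0], "spin": 0, "gripper": 0},
  {"linear": [0, 0, 0], "spin": 0, "gripper": 0},
])

```text
clock: 18.82
position: [0.5336, -0.2017, 0.1332]
tool_rot: [0.829, 0.56, 0.0, 0.001]
contact_force: [-2.5, -4.6, 0.6]
gripper_width: 0.0104
```

```bash
cat > ft.py <<'E'
from h import *
s=manip.state();f,t,p=s['contact_force'],s['ft_torque'],s['position']
X=R.from_quat(s["tool_rot"]).as_matrix()[:,0]
print("clk",s["clock"],"F",f.round(2),"M",t.round(3),"pos",p.round(4),"yaw",np.degrees(np.arctan2(X[1],X[0])).round(1),"q",s["qpos"].round(3),"tq6",s["joint_torque"][5].round(3),"w",round(s["gripper_width"],4))
E
python3 ft.py
```

```text
clk 18.825 F [-2.53 -4.58  0.61] M [-0.765  0.219  0.017] pos [ 0.5336 -0.2017  0.1332] yaw 68.1 q [-4.250e-01  4.110e-01  1.546e+00 -1.000e-03  1.183e+00 -1.613e+00] tq6 0.033 w 0.0104
```

>>> send_rows([
  {"linear": [0, 0, 0], "spin": 8, "gripper": 0},
  {"linear": [0, 0, 0], "spin": 16, "gripper": 0},
  {"linear": [0, 0, 0], "spin": 24, "gripper": 0},
  {"linear": [0, 0, 0], "spin": 32, "gripper": 0},
  {"linear": [0, 0, 0], "spin": 40, "gripper": 0},
])

```text
clock: 19.45
position: [0.5331, -0.2022, 0.1332]
tool_rot: [0.971, 0.24, -0.0, 0.001]
contact_force: [-6.5, -9.7, 2.3]
gripper_width: 0.0105
```

```bash
python3 ft.py
```

```text
clk 19.45 F [-6.54 -9.68  2.31] M [-1.529  1.125  0.147] pos [ 0.5331 -0.2022  0.1332] yaw 27.8 q [-0.426  0.411  1.546 -0.003  1.184 -0.91 ] tq6 -2.162 w 0.0105
```

>>> send_rows([
  {"linear": [0, 0, 0], "spin": 8, "gripper": 0},
  {"linear": [0, 0, 0], "spin": 16, "gripper": 0},
  {"linear": [0, 0, 0], "spin": 24, "gripper": 0},
  {"linear": [0, 0, 0], "spin": 32, "gripper": 0},
  {"linear": [0, 0, 0], "spin": 40, "gripper": 0},
])

```text
clock: 20.08
position: [0.5323, -0.2024, 0.1332]
tool_rot: [0.994, -0.106, -0.001, 0.001]
contact_force: [-12.2, -8.6, 5.9]
gripper_width: 0.0104
```

```bash
python3 ft.py; python3 -c "
from h import *
snap('scene','sc15'); crop(load('sc15'),'c_sc15',340,210,110,110,5)"
```

```text
clk 20.075 F [-12.25  -8.61   5.94] M [-1.557  2.385  0.11 ] pos [ 0.5323 -0.2024  0.1332] yaw -12.2 q [-0.426  0.41   1.546 -0.003  1.185 -0.212] tq6 -2.16 w 0.0104
```

View pics/c_sc15.png

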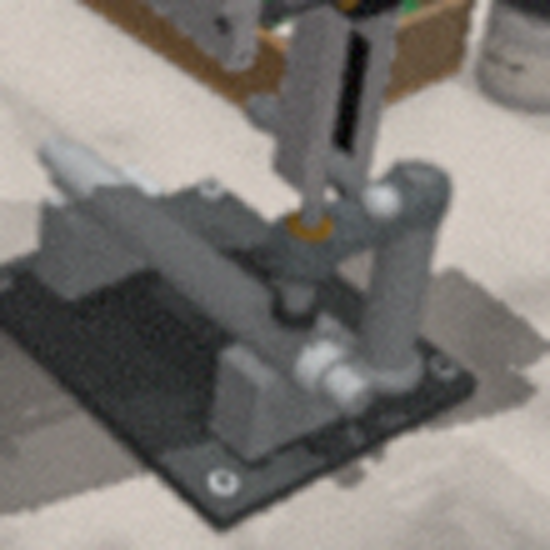

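>>> send_rows([
  {"linear": [-0.1, 0, 0], "spin": 8, "gripper": 0},
  {"linear": [-0.1, 0, 0], "spin": 16, "gripper": 0},
  {"linear": [-0.1, 0, 0], "spin": 24, "gripper": 0},
  {"linear": [-0.1, 0, 0], "spin": 32, "gripper": 0},
  {"linear": [-0.1, 0, 0], "spin": 40, "gripper": 0},
])

```text
clock: 20.75
position: [0.5316, -0.202, 0.1332]
tool_rot: [0.898, -0.44, 0.0, 0.001]
contact_force: [-10.1, -6.9, 4.2]
gripper_width: 0.0105
```

```bash
python3 ft.py; python3 -c "
from h import *
snap('scene','sc16'); crop(load('sc16'),'c_sc16',340,210,110,110,5)"
```

```text
clk 20.75 F [-10.1   -6.93   4.2 ] M [-1.313  2.06   0.233] pos [ 0.5316 -0.202   0.1332] yaw -52.2 q [-0.426  0.409  1.549 -0.003  1.184  0.486] tq6 -2.165 w 0.0105
```

View pics/c_sc16.png

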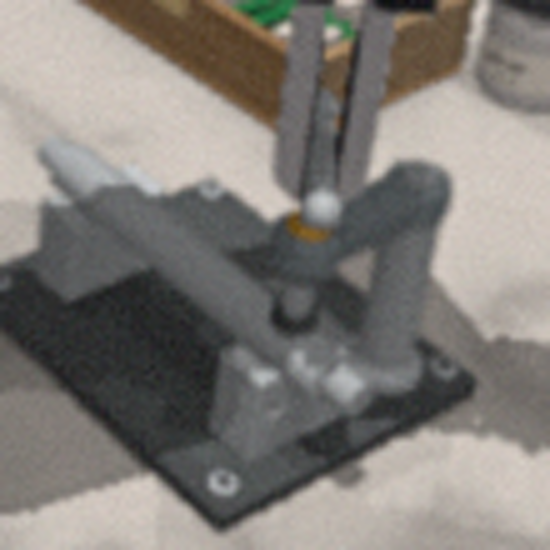

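>>> send_rows([
  {"linear": [0, 0, 0], "spin": 6, "gripper": 0},
  {"linear": [0, 0, 0], "spin": 12, "gripper": 0},
  {"linear": [0, 0, 0], "spin": 12, "gripper": 0},
])

```text
clock: 21.18
position: [0.5315, -0.2017, 0.1332]
tool_rot: [0.848, -0.53, -0.0, 0.001]
contact_force: [-12.1, -5.6, 5.9]
gripper_width: 0.0105
```

```bash
python3 ft.py
```

```text
clk 21.175 F [-12.07  -5.62   5.93] M [-1.098  2.17   0.013] pos [ 0.5315 -0.2017  0.1332] yaw -64.0 q [-0.426  0.408  1.549 -0.003  1.184  0.692] tq6 0.947 w 0.0105
```

>>> send_rows([
  {"linear": [0, 0, 0], "spin": 6, "gripper": 0},
  {"linear": [0, 0, 0], "spin": 12, "gripper": 0},
  {"linear": [0, 0, 0], "spin": 12, "gripper": 0},
])

```text
clock: 21.55
position: [0.5314, -0.2016, 0.1332]
tool_rot: [0.788, -0.616, -0.0, 0.001]
contact_force: [-11.6, -4.0, 5.5]
gripper_width: 0.0102
```

```bash
python3 ft.py
```

```text
clk 21.55 F [-11.59  -4.04   5.51] M [-0.802  2.393  0.037] pos [ 0.5314 -0.2016  0.1332] yaw -76.0 q [-0.426  0.408  1.549 -0.002  1.185  0.902] tq6 0.973 w 0.0102
```

>>> send_rows([
  {"linear": [0, 0, 0], "spin": 6, "gripper": 0},
  {"linear": [0, 0, 0], "spin": 12, "gripper": 0},
  {"linear": [0, 0, 0], "spin": 12, "gripper": 0},
])

```text
clock: 21.92
position: [0.5314, -0.2013, 0.1332]
tool_rot: [0.719, -0.695, -0.0, 0.001]
contact_force: [-12.5, -3.2, 7.3]
gripper_width: 0.0107
```

```bash
python3 ft.py
```

```text
clk 21.925 F [-12.46  -3.16   7.32] M [-0.527  2.452  0.129] pos [ 0.5314 -0.2013  0.1332] yaw -88.0 q [-0.426  0.408  1.549 -0.002  1.185  1.111] tq6 0.998 w 0.0107
```

>>> send_rows([
  {"linear": [0, 0, 0], "spin": 5, "gripper": 0},
  {"linear": [0, 0, 0], "spin": 10, "gripper": 0},
])

```text
clock: 22.18
position: [0.5314, -0.2012, 0.1333]
tool_rot: [-0.656, 0.755, 0.0, -0.001]
contact_force: [-12.8, -2.2, 7.1]
gripper_width: 0.0105
```

```bash
python3 ft.py; python3 -c "
from h import *
snap('scene','sc17'); crop(load('sc17'),'c_sc17',340,210,110,110,5)"
```

```text
clk 22.175 F [-12.76  -2.23   7.13] M [-0.208  2.457  0.263] pos [ 0.5314 -0.2012  0.1333] yaw -98.1 q [-0.426  0.408  1.55  -0.002  1.185  1.287] tq6 -1.223 w 0.0105
```

View pics/c_sc17.png

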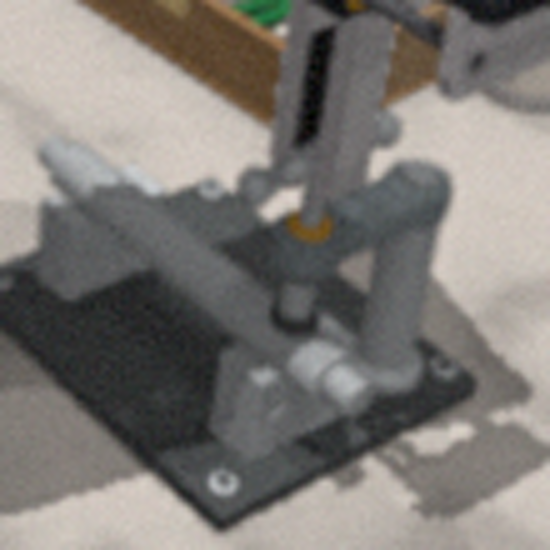

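>>> send_rows([
  {"linear": [0, 0, 0], "spin": 5, "gripper": 0},
  {"linear": [0, 0, 0], "spin": 10, "gripper": 0},
])

```text
clock: 22.48
position: [0.5314, -0.201, 0.1333]
tool_rot: [-0.587, 0.809, 0.0, -0.001]
contact_force: [-13.1, 0.4, 7.8]
gripper_width: 0.0106
```

```bash
python3 ft.py
```

```text
clk 22.475 F [-13.06   0.36   7.78] M [0.075 2.459 0.222] pos [ 0.5314 -0.201   0.1333] yaw -108.1 q [-4.250e-01  4.080e-01  1.549e+00 -1.000e-03  1.185e+00  1.461e+00] tq6 -1.195 w 0.0106
```

>>> send_rows([
  {"linear": [0, 0, 0], "spin": 4, "gripper": 0},
  {"linear": [0, 0, 0], "spin": 8, "gripper": 0},
])

```text
clock: 22.72
position: [0.5315, -0.2008, 0.1333]
tool_rot: [-0.53, 0.848, 0.0, -0.001]
contact_force: [-12.1, 0.9, 8.7]
gripper_width: 0.0102
```

```bash
python3 ft.py
```

```text
clk 22.725 F [-12.07   0.93   8.71] M [0.233 2.392 0.324] pos [ 0.5315 -0.2008  0.1333] yaw -116.0 q [-4.250e-01  4.080e-01  1.550e+00 -1.000e-03  1.185e+00  1.600e+00] tq6 -0.861 w 0.0102
```

Total turn is 184° and the moment has risen from about 0.13 to 0.32 N·m, clearly stiffer. I let go and check.

>>> send_rows([
  {"linear": [0, 0, 0], "spin": 0, "gripper": 0.2},
  {"linear": [0, 0, 0], "spin": 0, "gripper": 0.4},
  {"linear": [0, 0, 0], "spin": 0, "gripper": 0.4},
  {"linear": [0, 0, 0], "spin": 0, "gripper": 0.4},
])

```text
clock: 23.22
position: [0.5324, -0.2006, 0.132]
tool_rot: [-0.531, 0.848, -0.0, 0.0]
contact_force: [-0.7, -0.9, -0.4]
gripper_width: 0.0375
```

>>> send_rows([
  {"linear": [0, 0, -2], "spin": 0, "gripper": 0.4},
  {"linear": [0, 0, -6], "spin": 0, "gripper": 0.4},
  {"linear": [0, 0, -10], "spin": 0, "gripper": 0.4},
  {"linear": [0, 0, -14], "spin": 0, "gripper": 0.4},
  {"linear": [0, 0, -14], "spin": 0, "gripper": 0.4},
])

```text
clock: 23.85
position: [0.5332, -0.2009, 0.275]
tool_rot: [-0.531, 0.848, -0.002, 0.001]
contact_force: [-1.0, 0.1, -0.5]
gripper_width: 0.0376
```

```bash
python3 ft.py; python3 - <<'E'
from h import *
for n in ("wrist","scene","side"): snap(n,n[:2]+"18")
crop(load("wr18"),"c_wr18",140,40,360,250,2.2)
crop(load('sc18'),'c_sc18',340,210,110,110,5)
crop(load('si18'),'c_si18',300,120,110,110,5)
E
```

```text
clk 23.85 F [-0.95  0.08 -0.52] M [0.123 0.047 0.042] pos [ 0.5332 -0.2009  0.275 ] yaw -115.9 q [-0.425  0.299  1.361  0.     1.476  1.598] tq6 0.002 w 0.0376
```

View pics/c_wr18.png

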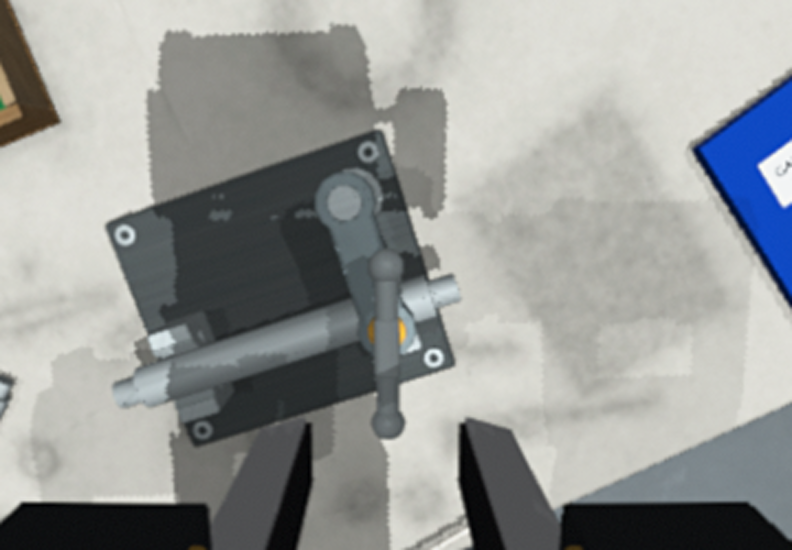

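View pics/c_sc18.png

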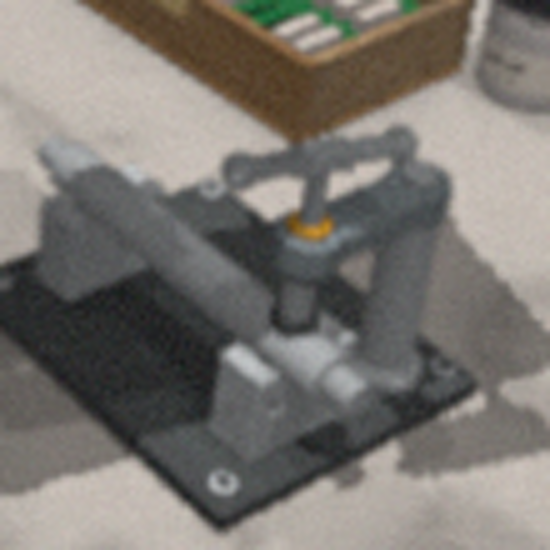

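View pics/c_si18.png

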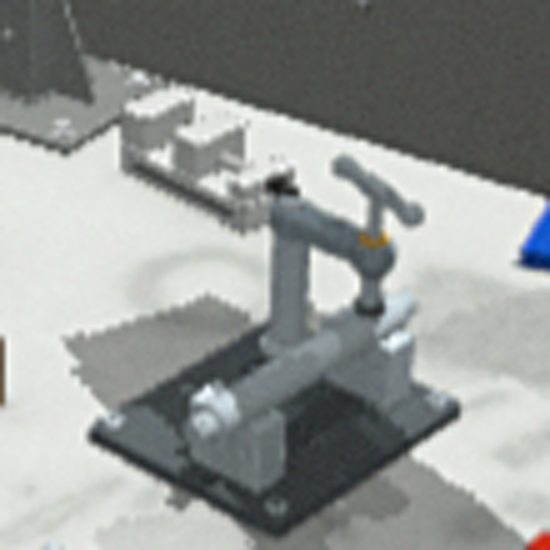

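```bash
python3 - <<'E'
from h import *
c=load("wr18"); C=lambda x,y:(140+x/2.2,40+y/2.2)
B=onz(c,[C(386,266),C(388,423)],.148); d=B[0]-B[1]; print("bar",B.mean(0),np.degrees(np.arctan2(d[1],d[0])))
pc=onz(c,[C(345,203)],.117)[0]; v=B.mean(0)-pc; print("arm dir",np.degrees(np.arctan2(v[1],v[0])),"stop 172.4")
E=onz(c,[C(458,289),C(117,394)],.056); d=E[1]-E[0]; print("shaft",E.mean(0),np.linalg.norm(d),np.degrees(np.arctan2(d[1],d[0]))-90)
a=load("sc1")["image"].astype(int);b=load("sc18")["image"].astype(int)
print("gauge diff",abs(a-b)[190:225,215:250].mean(), abs(a-b)[190:225,215:250].max())
E
```

```text
bar [ 0.53232569 -0.20093531  0.148     ] -25.131396787586823
arm dir 171.78724624978335 stop 172.4
shaft [ 0.54041714 -0.14182765  0.056     ] 0.20001449795072196 -8.60440756237314
gauge diff 5.396190476190476 101
```

```bash
python3 - <<'E'
from h import *
a=load("sc1")["image"][180:240,205:275];b=load("sc18")["image"][180:240,205:275]
cv2.imwrite("pics/g.png",cv2.resize(np.hstack([a,b]),None,fx=5,fy=5))
E
```

```text
(no output)
```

View pics/g.png

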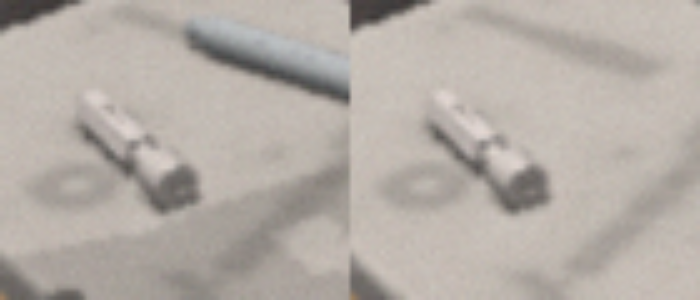

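The gauge has not moved; only the shaft and a shadow changed. The gripper is well clear, so I hand in.

```bash
python3 -c "
from cell import manip
print(manip.job_done())"
```

```text
the job is handed in; nothing more can be done
None
```

The job is handed in: the shaft is clamped in the fixture, and it took about 24 s of the 72 s allowed. The hand-in gave no verdict.

- **Shaft:** I picked up the larger bar, measured at 200 mm long, and laid it in both V-supports. At the last look its middle was about 1 mm from the point midway between them. Its line was about 1° off my fixture estimate of -7.6°, within the 0.05 rad allowed.
- **Clamp arm:** I swung it from about 1.26 rad to its stop by gripping the T-bar. It then measured within about 1° of the stop direction.
- **T-handle:** I turned it 184° clockwise, and the turning moment rose from about 0.13 to 0.32 N·m. That is about 0.9 to 1.0 rad past first touch, and after release the bar stayed where I left it. The pad is seen resting on the shaft, but I could only infer its force from the moment.
- **Plug gauge and robot:** The gauge looks unmoved in before and after pictures, and the gripper was about 14 cm clear of everything.

- **Check that disagreed:** The scene and side cameras put the fixture 6 to 8 mm away from the wrist camera's estimate. I used the wrist camera, and the seating force and last pictures agreed with it.
- **Side force:** While swinging the arm and turning the handle the wrist felt up to about 21 N of side force from small misalignment, far below the 120 N limit.

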